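# Pack the loose eggs and stack the egg boxes

### The job

Lay every loose egg from the red mat lengthwise in a cup of the open egg box so that it lies settled and cannot roll, then shut the lid. Stack this box and the closed boxes from the green mat, in any order, squarely on the box that stands on the metal tray, so that one straight column of shut boxes is left; leave that lowest box in the tray and the other things on the worktop where they are.

Things in the scene. Friction and masses are not known exactly. Their poses are not given: they have to be found in the camera images.
- egg_1_mid (a point): brown hen's egg, rigid, 57 long x 44 x 44, 58 g, lying on its side on the mat and rolls when touched; the point is its centre, x along its long axis. Not every egg is there each time (3 or 4)
- egg_2_mid (a point): brown hen's egg, rigid, 57 long x 44 x 44, 58 g, lying on its side on the mat and rolls when touched; the point is its centre, x along its long axis. Not every egg is there each time (3 or 4)
- egg_3_mid (a point): brown hen's egg, rigid, 57 long x 44 x 44, 58 g, lying on its side on the mat and rolls when touched; the point is its centre, x along its long axis. Not every egg is there each time (3 or 4)
- egg_4_mid (a point): brown hen's egg, rigid, 57 long x 44 x 44, 58 g, lying on its side on the mat and rolls when touched; the point is its centre, x along its long axis. Not every egg is there each time (3 or 4)
- egg_box_mid (a point): the open egg box: slate-blue base 62 wide (x), 258 long (y), rim 26 above its underside, four shallow oval cups in a row along y, pale grey lid hinged on its +x long side. 0.23 kg empty; shut it is 66 high, flat above and below. Grip the base low across x (lid 2.5 mm narrower each side). Point: on its middle axis, 33 above its underside; z up
- cup_1 (a point): cup at y = -90 in the egg box: an oval hollow 12 deep, 47 (x) by 55 (y) at its rim (the box's rim), sloping sides. An egg lies in it along y; this point, 37 above the box's underside and 11 above the rim, is where its centre then is; axes as the box's
- cup_2 (a point): cup at y = -30 in the egg box: an oval hollow 12 deep, 47 (x) by 55 (y) at its rim (the box's rim), sloping sides. An egg lies in it along y; this point, 37 above the box's underside and 11 above the rim, is where its centre then is; axes as the box's
- cup_3 (a point): cup at y = 30 in the egg box: an oval hollow 12 deep, 47 (x) by 55 (y) at its rim (the box's rim), sloping sides. An egg lies in it along y; this point, 37 above the box's underside and 11 above the rim, is where its centre then is; axes as the box's
- cup_4 (a point): cup at y = 90 in the egg box: an oval hollow 12 deep, 47 (x) by 55 (y) at its rim (the box's rim), sloping sides. An egg lies in it along y; this point, 37 above the box's underside and 11 above the rim, is where its centre then is; axes as the box's
- lid_hinge (a point): middle of the lid's hinge line, fixed to the egg box's base: 31 to +x of the box's middle axis, 26 above its underside; axes as the box's
- egg_lid (a joint): hinge of the egg box's lid: 0 shut, up to 1.75 rad (open, leaning back away from the cups on the +x side). Light (40 g), loose hinge, no latch: pushed over from behind it falls shut from about 0.7 rad by its own weight, and over eggs that lie properly in their cups it shuts fully (an egg lying crosswise keeps it up)
- lid_edge (a point): middle of the outer top edge of the lid, at the side away from the hinge: when shut it lies 28 in front (-x) of the box's middle, 66 above its underside; when open it stands highest and farthest back
- column_base_mid (a point): lowest box of the column, standing alone on the shiny metal tray; leave it there: rigid plastic box, dark slate-blue base, pale grey lid shut for good; 62 wide (x), 258 long (y), 66 high, 0.6 kg, flat above and below. Grip the base across x (26 high; the lid is 2.5 mm narrower each side). Point: middle of the box, 33 above its underside; z up
- full_1_mid (a point): closed full egg box waiting on the green mat: rigid plastic box, dark slate-blue base, pale grey lid shut for good; 62 wide (x), 258 long (y), 66 high, 0.35 to 0.55 kg, flat above and below. Grip the base across x (26 high; the lid is 2.5 mm narrower each side). Point: middle of the box, 33 above its underside; z up
- full_2_mid (a point): closed full egg box waiting on the green mat: rigid plastic box, dark slate-blue base, pale grey lid shut for good; 62 wide (x), 258 long (y), 66 high, 0.35 to 0.55 kg, flat above and below. Grip the base across x (26 high; the lid is 2.5 mm narrower each side). Point: middle of the box, 33 above its underside; z up
- tray: fixed shallow metal tray, 130 (x) x 285 (y), rim 14 high, floor 4 thick; the column of boxes stands on it, along its y; origin under its centre
- green_mat: fixed dull green silicone mat 270 (x) x 270 (y) x 3, on which the closed full boxes wait, 160 apart, lying along its y; origin under its centre. The two mats may change sides
- mat: fixed rust-red silicone mat 220 x 220 x 3 on which the eggs lie; origin under its centre
- honey: jar with green lid, 64 x 68 x 84, to be left alone; origin under its centre
- timer: red and white kitchen timer, 62 wide, 45 high, to be left alone; origin under its centre
There are look-alikes about, which are no part of the job. What is shaped like the part that bears egg_1_mid but turquoise is not meant.

How it is judged (in metres and radians):
On the way, in this order (a step that is already met when the one before it is completed fails the run):
1. every egg lies settled in a cup of the egg box, the lid still open (z of egg_1_mid in the frame of egg_box_mid between -0.005 and 0.0085 m and x of egg_1_mid in the frame of egg_box_mid between -0.008 and 0.008 m and angle between the x axis of each of egg_1_mid, egg_2_mid, egg_3_mid, egg_4_mid and the y axis of egg_box_mid, either way round below 0.7 rad and y of egg_1_mid in the frame of egg_box_mid between -0.105 and 0.105 m and z of egg_2_mid in the frame of egg_box_mid between -0.005 and 0.0085 m and x of egg_2_mid in the frame of egg_box_mid between -0.008 and 0.008 m and y of egg_2_mid in the frame of egg_box_mid between -0.105 and 0.105 m and z of egg_3_mid in the frame of egg_box_mid between -0.005 and 0.0085 m and x of egg_3_mid in the frame of egg_box_mid between -0.008 and 0.008 m and y of egg_3_mid in the frame of egg_box_mid between -0.105 and 0.105 m and z of egg_4_mid in the frame of egg_box_mid between -0.005 and 0.0085 m and x of egg_4_mid in the frame of egg_box_mid between -0.008 and 0.008 m and y of egg_4_mid in the frame of egg_box_mid between -0.105 and 0.105 m and value of joint egg_lid above 0.3 rad), for 0.2 s.
2. the lid is shut over the eggs, which still lie in their cups (z of egg_1_mid in the frame of egg_box_mid between -0.005 and 0.0085 m and x of egg_1_mid in the frame of egg_box_mid between -0.008 and 0.008 m and angle between the x axis of each of egg_1_mid, egg_2_mid, egg_3_mid, egg_4_mid and the y axis of egg_box_mid, either way round below 0.7 rad and y of egg_1_mid in the frame of egg_box_mid between -0.105 and 0.105 m and z of egg_2_mid in the frame of egg_box_mid between -0.005 and 0.0085 m and x of egg_2_mid in the frame of egg_box_mid between -0.008 and 0.008 m and y of egg_2_mid in the frame of egg_box_mid between -0.105 and 0.105 m and z of egg_3_mid in the frame of egg_box_mid between -0.005 and 0.0085 m and x of egg_3_mid in the frame of egg_box_mid between -0.008 and 0.008 m and y of egg_3_mid in the frame of egg_box_mid between -0.105 and 0.105 m and z of egg_4_mid in the frame of egg_box_mid between -0.005 and 0.0085 m and x of egg_4_mid in the frame of egg_box_mid between -0.008 and 0.008 m and y of egg_4_mid in the frame of egg_box_mid between -0.105 and 0.105 m and value of joint egg_lid below 0.06 rad), for 0.2 s.
At the end, for the whole second after the job is handed in: All eggs lie settled in cups (within 8 mm and 0.7 rad of the row line, 4 mm of settled height); lid shut (under 0.06 rad); egg box and both closed boxes at rest on the lowest box, level, within 12 mm and 0.12 rad of it (either way round); lowest box level, within 40 mm of the tray's middle (all of step 2 and horizontal distance between each of egg_box_mid, full_1_mid, full_2_mid and column_base_mid below 0.012 m and angle between the y axis of each of egg_box_mid, full_1_mid, full_2_mid and the y axis of column_base_mid, either way round below 0.12 rad and angle between each of egg_box_mid, full_1_mid, full_2_mid, column_base_mid's own z axis and vertical below 0.06 rad and z of each of egg_box_mid, full_1_mid, full_2_mid in the frame of column_base_mid above 0.05 m and horizontal distance between column_base_mid and tray below 0.04 m and linear speed of each of egg_box, full_1, full_2, column_base below 0.02 m/s); the robot touches nothing.
It fails at once if honey jar or timer pushed more than 4 cm away (distance of any of honey, timer from where it was at the start of the episode above 0.04 m).
Of egg_1, egg_2, egg_3, egg_4 only 3 to 4 are there at a start; the rules pass over those that are not, and their reading is None.
At some moment in a run one of full_1, full_2 may be knocked a few centimetres aside while the robot is not near it.
Once in a run the grip may slacken for a moment while it holds something.
It also fails if it takes over 208 s, if anything falls off the work surface, if the arm or the gripper's body presses on something with over 40 N, if the wrist force passes 120 N, or if a joint passes its speed limit or range.

### The arm

A 6-joint arm with a two-finger parallel gripper is mounted at the origin on a cart in front of the work surface, level with it; the furniture and walls round the work are solid. World frame = base frame: x ahead of the robot, y to its left, z up, the work surface at z = 0. Lengths are in mm, angles in rad, forces in N, time in s.
With the tool pointing down it reaches from about 300 to 775 mm from the base axis. Payload 14.6 kg.
Tool frame: the origin (TCP) lies between the finger pads; the fingertips stand 19 mm ahead of it and the grasp point (between the pads) is the TCP; x points along the fingers, y is the direction in which the jaws open and shut, and the axes are right-handed (so a half turn about x gives the same grasp; the last joint's range is limited). The gripper opens to 94 mm and grips with 3 to 60 N. Pads are 16 mm wide; open, the fingers measure 119 mm over their backs; the gripper's body (75 mm by 177 mm) begins 78 mm behind the grasp point.
Start: joints at [-1.218, 0.3, 1.521, -0, 1.321, -0.067], TCP at [224.16, -502.237, 224.446] pointing down, gripper open.
Joint ranges: [-3.03, 3.03], [-0.79, 2.21], [0.23, 2.52], [-1.04, 4.18], [0, 3.07], [-2.55, 2.55]. Speed limits (rad/s): [2.22, 2.22, 2.57, 3.14, 3.14, 3.14].

### API

Orientations are given as [roll, pitch, yaw] about the fixed x, y, z axes, in that order (R = Rz(yaw) Ry(pitch) Rx(roll)).
In Python, from cell import manip gives the robot as it stands.
- The arm moves only by the tool jog_arm, never from a script. Its argument "series" is one flat list of numbers, 7 for each row, row after row: the turn, a rotation vector about the world's x, y, z in rad, then the shift along the world's x, y, z in m, then the opening, from -1 (shut) to 1 (fully open). A call has 1 to 20 rows; each row is the pose to reach, as a shift and turn from the pose commanded when the call began; what a row does not reach only later rows make up. A row lasts 1/8 s, in which the tool goes at most 62.5 mm and 10.7 degrees, less where a joint would pass 70% of its speed; a pose out of reach is approached as far as the arm can. A call with a gripper value outside its range is refused whole. The fingers move at their own pace and stop on an object; "squeeze" is the grip in N (left out, the last holds). Time passes only in rows, so rows that repeat a pose let the fingers close. It gives the time, the measured TCP pose, the force and the opening at its end, in the units of the state.
- manip.read_state(): the state, without advancing time (a new reading comes with each control period).
- manip.camera(name): name is "scene" or "top"; returns a dict with "color" (400x640x3 uint8, blue, green, red), "range_z" (400x640 float32, mm along the optical axis (not along the pixel's ray), 0 where there is no reading), "fx", "fy", "cx", "cy" (pixels), "pose" (4x4, takes a point from camera to world coordinates). Camera axes: x right, y down, z forward; pixel columns grow to the right and rows downward; lengths in mm; the calibration is good to about 2 mm. A picture is of the moment at which its call begins.
- manip.sign_off(): hands the job in, once; it reports no verdict.
The state is a dict: "clock": time; "joints": joint angles; "qd": joint speeds; "effort": joint torques, N m; "eef_pos": TCP position; "eef_rot": TCP orientation; "wrist_force": force on the tool from outside, world axes, zero at the start; "moment": the same for the moment, N m; "finger_gap": finger opening in mm.
Only numpy, scipy, OpenCV 4.12 (cv2) and the standard library are available. Lean on these libraries where they do the work, as an engineer would, in place of code of your own. Each camera call takes 0.05 s, during which the arm holds its last target.

## Working session

There is one attempt and no reset: what is moved stays moved. The work goes in short steps, Python scripts to look and compute and a tool call to move; the robot and the scene stay as the last step left them, time stands still between calls to the robot, and variables do not carry over. Pictures are saved under pics/ and viewed, and the job is handed in when it is done.

Besides the shell and the picture viewer there is one more tool, called after "Call:" as name(argument=value, ...) on one line, values as JSON. jog_arm: Moves the arm, as the interface text tells. Its arguments: {"type":"object","properties":{"series":{"type":"array","items":{"type":"number"}},"squeeze":{"type":"number"}},"required":["series"]}

```bash
ls; mkdir -p pics
python3 - <<'E'
from cell import manip
import cv2
print(manip.read_state())
for n in("scene","top"):
    c=manip.camera(n); cv2.imwrite(f"pics/{n}0.png",c["color"]); print(n,c["fx"],c["fy"],c["cx"],c["cy"],c["pose"].round(3).tolist())
    import numpy as np; np.save(f"{n}0.npy",c["range_z"])
E
```

```text
pics
{'clock': 0.0, 'joints': array([-1.21758524e+00,  3.00462599e-01,  1.52155121e+00,  9.74084111e-06,
        1.32071780e+00, -6.66481669e-02]), 'qd': array([ 0.00019041,  0.00029486,  0.00042833, -0.00044715, -0.00034455,
       -0.00021559]), 'effort': array([ 3.90716332e-04, -5.31806874e+01, -3.52736342e+01,  7.08390889e-02,
        2.44322070e-02, -5.12011843e-05]), 'eef_pos': array([ 224.09190903, -502.02190315,  223.90362271]), 'eef_rot': array([-1.64572831,  1.56965734,  1.91572118]), 'wrist_force': array([-0.18677369,  0.68326704, -0.85535773]), 'moment': array([-0.02913015,  0.02363908,  0.0167918 ]), 'finger_gap': 94.01754575295914}
scene 425.42349103166146 425.42349103166146 318.85865141333414 198.11278565387036 [[-0.867, -0.343, 0.361, 129.306], [-0.498, 0.589, -0.636, 784.625], [0.006, -0.731, -0.682, 857.292], [0.0, 0.0, 0.0, 1.0]]
top 367.4463523665819 367.4463523665819 320.4313001047692 201.47066571271233 [[0.015, -0.986, 0.165, 349.992], [-1.0, -0.01, 0.029, 58.566], [-0.027, -0.166, -0.986, 1048.888], [0.0, 0.0, 0.0, 1.0]]
```

View pics/scene0.png

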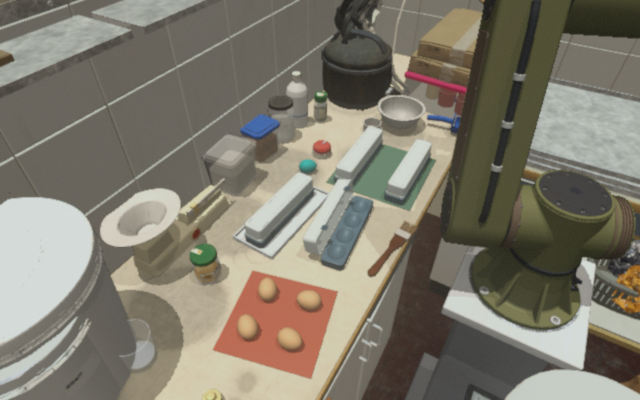

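View pics/top0.png

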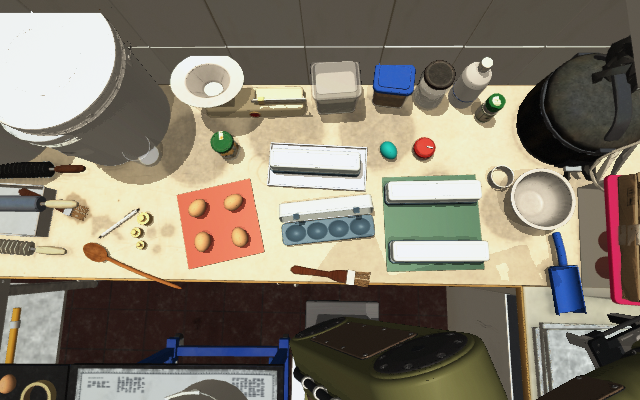

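The four brown eggs are on the red mat (top view: 198,208 / 234,203 / 203,241 / 239,237). The turquoise look-alike is at (389,150), the open box at (327,220), the tray box at (318,162) and the full boxes at (433,191) and (438,251).

```bash
cat > h.py <<'E'
from cell import manip
import cv2, numpy as np
def grab(n):
    c=manip.camera(n); return c
def cloud(c):
    d=c["range_z"]; v,u=np.mgrid[0:400,0:640]
    P=np.stack([(u-c["cx"])*d/c["fx"],(v-c["cy"])*d/c["fy"],d],-1)
    P=P@c["pose"][:3,:3].T+c["pose"][:3,3]; P[d<=0]=np.nan
    return P
def rect(P,m):
    q=P[m][:,:2].astype(np.float32)
    return cv2.minAreaRect(q)
def boxfit(P,m):
    """centre, yaw(long axis dir angle mod pi minus 90 => y axis), sizes via robust percentiles"""
    (cx,cy),(w,h),a=rect(P,m)
    a=np.deg2rad(a)
    if w>h: a+=np.pi/2; w,h=h,w   # a = dir of short side(x axis)
    a=(a+np.pi/2)%np.pi-np.pi/2
    return cx,cy,w,h,a,np.nanmedian(P[m][:,2]),m.sum()
def comp(m,seed):
    n,l=cv2.connectedComponents(m.astype(np.uint8),connectivity=4)
    return l==l[seed[1],seed[0]]
def eggs(P,col,roi=None):
    hsv=cv2.cvtColor(col,cv2.COLOR_BGR2HSV)
    return hsv
E
python3 - <<'E'
from h import *
t=grab("top"); P=cloud(t)
z=P[...,2]
for nm,s in dict(base=(318,162),f1=(433,191),f2=(438,251)).items():
    m=comp((np.abs(z-z[s[1],s[0]])<6),s); print(nm,np.round(boxfit(P,m),3))
for s in [(198,208),(234,203),(203,241),(239,237),(250,190),(300,240),(240,260),(455,222),(389,150),(424,148),(222,142)]:
    print(s,P[s[1],s[0]].round(1),t["color"][s[1],s[0]])
big=cv2.resize(t["color"][170:270,170:390],None,fx=3.6,fy=3.6,interpolation=cv2.INTER_CUBIC); cv2.imwrite("pics/c1.png",big)
E
```

```text
base [ 6.33428e+02  1.06054e+02  5.40130e+01  2.50824e+02 -4.10000e-02
  6.94950e+01  1.64200e+03]
f1 [ 5.50053e+02 -2.18981e+02  5.46360e+01  2.51257e+02  3.20000e-02
  6.81280e+01  1.77800e+03]
f2 [ 3.87531e+02 -2.29586e+02  4.98510e+01  2.51166e+02  1.40000e-02
  6.82640e+01  1.89800e+03]
(198, 208) [496.4 429.2  46. ] [117 183 239]
(234, 203) [511.9 329.6  43.6] [115 181 237]
(203, 241) [405.2 409.6  44. ] [124 192 241]
(239, 237) [417.3 310.3  45.2] [127 198 241]
(250, 190) [557.3 295.6   3.2] [103 136 240]
(300, 240) [412.6 144.2  24.3] [117 107  83]
(240, 260) [355.3 315.    1.7] [195 233 241]
(455, 222) [ 470.6 -293.1    1.4] [114 148 110]
(389, 150) [ 668.5 -103.6   42.5] [186 206  45]
(424, 148) [ 675.1 -202.2   42.1] [ 61  77 229]
(222, 142) [674.5 360.4  87. ] [ 60 120  52]
```

View pics/c1.png

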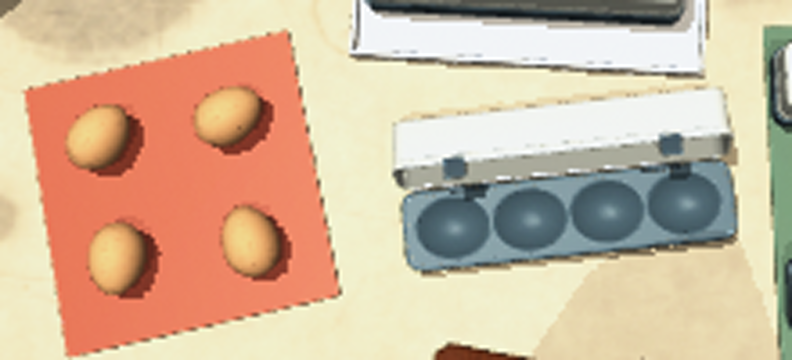

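```bash
cat >> h.py <<'E'
from scipy.optimize import least_squares
from scipy.spatial.transform import Rotation as Ro
def fit_egg(pts,x0,y0,zc=25):
    """spheroid 57x44x44 lying; returns x,y,yaw,rms"""
    best=None
    for a0 in np.arange(0,np.pi,np.pi/4):
        def f(p):
            c,s=np.cos(p[2]),np.sin(p[2]); dx=pts[:,0]-p[0]; dy=pts[:,1]-p[1]; dz=pts[:,2]-p[3]
            l=(c*dx+s*dy)/28.5; w=(-s*dx+c*dy)/22; v=dz/22
            return (np.sqrt(l*l+w*w+v*v)-1)*24
        r=least_squares(f,[x0,y0,a0,zc],loss='soft_l1')
        if best is None or r.cost<best.cost: best=r
    p=best.x; p[2]=(p[2]+np.pi/2)%np.pi-np.pi/2
    return p,np.sqrt(np.mean(best.fun**2))
def tool():
    s=manip.read_state(); R=Ro.from_euler('xyz',s["eef_rot"]).as_matrix(); return s,R
E
python3 - <<'E'
from h import *
s,R=tool(); print(R.round(3).tolist())
C={n:grab(n) for n in("top","scene")}
E0=[(496,429),(512,330),(405,410),(417,310)]
for (x,y) in E0:
    for k in (["top"],["scene"],["top","scene"]):
        pts=[]
        for n in k:
            P=cloud(C[n]); m=(np.hypot(P[...,0]-x,P[...,1]-y)<42)&(P[...,2]>10); pts.append(P[m])
        pts=np.vstack(pts); p,r=fit_egg(pts,x,y); print(k,len(pts),p.round(2),round(r,2))
P=cloud(C["top"]);z=P[...,2];col=C["top"]["color"].astype(int)
m=(z>20)&(z<31)&(col[...,0]>col[...,2]+5)&(P[...,0]>360)&(P[...,0]<500)&(P[...,1]<260)&(P[...,1]>-40)
print(boxfit(P,m)); q=P[m]; print(q.min(0),q.max(0))
P2=cloud(C["scene"]);z2=P2[...,2];col2=C["scene"]["color"].astype(int)
m2=(z2>20)&(z2<31)&(col2[...,0]>col2[...,2]+5)&(P2[...,0]>360)&(P2[...,0]<500)&(P2[...,1]<260)&(P2[...,1]>-40)
print(boxfit(P2,m2))
v=np.zeros((400,640),np.uint8);v[m]=255
l=(z>31)&(P[...,0]>400)&(P[...,0]<540)&(P[...,1]<260)&(P[...,1]>-40); print("lid",P[l].min(0),P[l].max(0)); 
l=(z2>31)&(P2[...,0]>400)&(P2[...,0]<540)&(P2[...,1]<260)&(P2[...,1]>-40); print("lid",P2[l].min(0),P2[l].max(0)); 
cv2.imwrite("pics/m1.png",np.hstack([cv2.resize(v[180:260,260:390],None,fx=3,fy=3),]))
# scene views of full boxes & base
for nm,(x,y) in dict(base=(633,106),f1=(550,-219),f2=(388,-230)).items():
    for n in C:
        P=cloud(C[n]); m=(np.abs(P[...,2]-68.5)<4)&(np.abs(P[...,0]-x)<50)&(np.abs(P[...,1]-y)<150); print(nm,n,np.round(boxfit(P,m),3))
E
```

```text
[[-0.0, 0.408, -0.913], [0.001, -0.913, -0.408], [-1.0, -0.001, -0.0]]
['top'] 250 [499.76 440.17  -0.66  25.57] 1.66
['scene'] 417 [501.7  440.16  -0.66  24.32] 1.18
['top', 'scene'] 667 [501.11 440.    -0.66  24.72] 1.53
['top'] 245 [518.62 338.6   -0.91  25.26] 1.44
['scene'] 340 [520.22 338.66  -0.94  24.25] 1.35
['top', 'scene'] 585 [519.56 338.49  -0.96  24.68] 1.51
['top'] 263 [ 4.0609e+02  4.1858e+02 -4.0000e-02  2.5480e+01] 1.8
['scene'] 440 [ 4.0762e+02  4.1858e+02 -1.0000e-02  2.4290e+01] 1.22
['top', 'scene'] 703 [4.0713e+02 4.1847e+02 2.0000e-02 2.4720e+01] 1.56
['top'] 255 [4.1955e+02 3.1498e+02 3.5000e-01 2.5040e+01] 1.62
['scene'] 380 [4.2167e+02 3.1501e+02 2.7000e-01 2.4360e+01] 1.37
['top', 'scene'] 635 [4.2062e+02 3.1484e+02 3.6000e-01 2.4630e+01] 1.54
(449.63983154296875, 77.61311340332031, 76.86834716796875, 240.13165283203125, np.float64(0.11987939182839402), np.float64(25.42805483389492), np.int64(1354))
[400.77632717 -39.36098417  20.01098433] [498.03657082 195.78665708  30.96265088]
(443.6169128417969, 77.40528869628906, 61.85867691040039, 242.00494384765625,
[... 169 characters left out ...]
id [462.5503561  -39.08387018  31.00989527] [535.33052188 204.49344492  90.00225084]
base top [ 6.33343e+02  1.05963e+02  5.48000e+01  2.51391e+02 -4.40000e-02
  6.94520e+01  1.60900e+03]
base scene [ 6.33762e+02  1.08060e+02  5.62390e+01  2.50564e+02 -4.20000e-02
  6.84120e+01  1.27600e+03]
f1 top [ 5.50265e+02 -2.20097e+02  5.41340e+01  2.50881e+02  2.50000e-02
  6.82770e+01  1.75000e+03]
f1 scene [ 5.51840e+02 -2.15563e+02  5.43130e+01  2.53962e+02  2.90000e-02
  6.73700e+01  7.76000e+02]
f2 top [ 3.87378e+02 -2.29905e+02  4.98400e+01  2.49876e+02  1.30000e-02
  6.82590e+01  1.85700e+03]
f2 scene [ 3.89230e+02 -2.26729e+02  5.38500e+01  2.52373e+02  1.60000e-02
  6.72630e+01  8.67000e+02]
```

```bash
cat >> h.py <<'E'
def openbox(C):
    """fit rect 62x258 with rim at z=26 : template-match slate region"""
    Q=[]
    for n in C:
        P=cloud(C[n]);z=P[...,2];col=C[n]["color"].astype(int)
        m=(z>8)&(z<31)&(col[...,0]>col[...,2]+5)&(P[...,0]>370)&(P[...,0]<500)&(P[...,1]<260)&(P[...,1]>-75)
        m=cv2.morphologyEx(m.astype(np.uint8),cv2.MORPH_OPEN,np.ones((2,2)))>0
        n_,l,st,_=cv2.connectedComponentsWithStats(m.astype(np.uint8)); m=l==1+st[1:,4].argmax()
        q=P[m]; Q.append(q); mm=q[:,2]>21; print(n,len(q),np.round(cv2.minAreaRect(q[mm][:,:2].astype(np.float32))[0:2],1),np.round(boxfit(P,m&(z>21)),3))
    return Q
E
python3 - <<'E'
from h import *
C={n:grab(n) for n in("top","scene")}
Q=openbox(C)
# cups: fit deep points
for q in Q:
    a=0.09
    for a in(0.06,0.09,0.12):
        R=np.array([[np.cos(a),np.sin(a)],[-np.sin(a),np.cos(a)]]); r=q[:,:2]@R.T
        print(a,np.percentile(r,[0.5,2,98,99.5],axis=0).round(1).tolist())
t=C["top"]; cv2.imwrite("pics/c2.png",cv2.resize(t["color"][185:255,270:385],None,fx=6,fy=6,interpolation=cv2.INTER_CUBIC))
s=C["scene"]; cv2.imwrite("pics/c3.png",cv2.resize(s["color"][170:270,290:390],None,fx=6,fy=6,interpolation=cv2.INTER_CUBIC))
E
```

```text
top 1966 [[441.6  66.1]
 [ 58.8 254.3]] [4.41586e+02 6.60770e+01 5.87730e+01 2.54276e+02 1.17000e-01 2.55340e+01
 1.29200e+03]
scene 1598 [[442.   71.2]
 [ 57.4 254.8]] [4.41986e+02 7.11650e+01 5.74350e+01 2.54835e+02 1.19000e-01 2.46850e+01
 9.25000e+02]
0.06 [[nan, nan], [nan, nan], [nan, nan], [nan, nan]]
0.09 [[nan, nan], [nan, nan], [nan, nan], [nan, nan]]
0.12 [[nan, nan], [nan, nan], [nan, nan], [nan, nan]]
0.06 [[nan, nan], [nan, nan], [nan, nan], [nan, nan]]
0.09 [[nan, nan], [nan, nan], [nan, nan], [nan, nan]]
0.12 [[nan, nan], [nan, nan], [nan, nan], [nan, nan]]
```

View pics/c2.png

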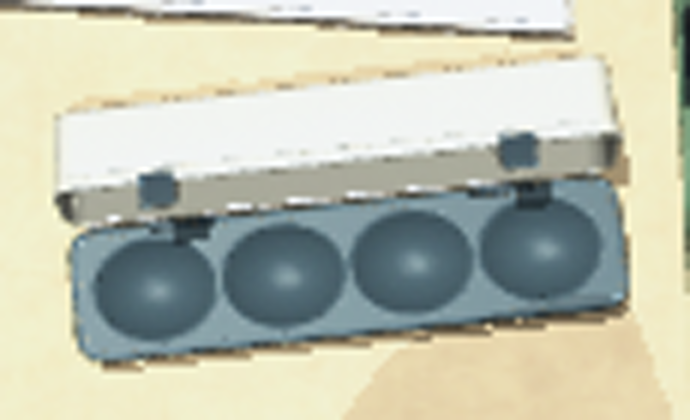

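View pics/c3.png

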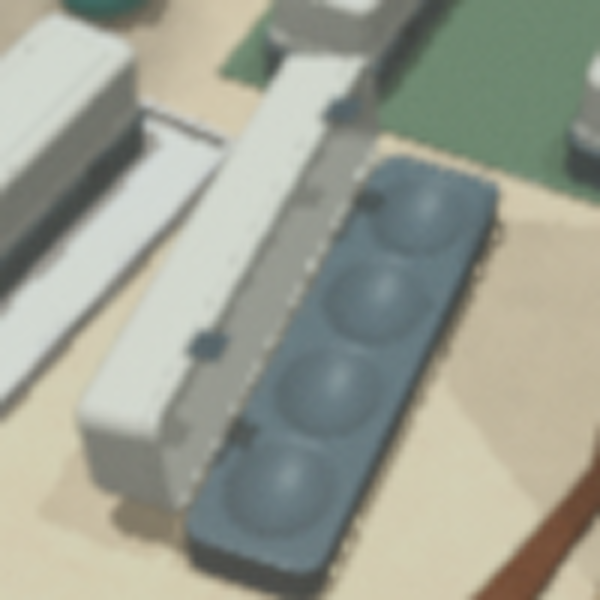

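```bash
cat >> h.py <<'E'
def proj(c,u,v,zp):
    d=np.array([(u-c["cx"])/c["fx"],(v-c["cy"])/c["fy"],1]); T=c["pose"]; d=T[:3,:3]@d; o=T[:3,3]
    return o+d*(zp-o[2])/d[2]
E
python3 - <<'E'
from h import *
C={n:grab(n) for n in("top","scene")}
for n,l,o in (("top",[(155,288),(284,275),(413,262),(541,248)],(270,185)),("scene",[(280,485),(328,390),(376,301),(422,215)],(290,170))):
    q=np.array([proj(C[n],(u+.5)/6-.5+o[0],(v+.5)/6-.5+o[1],26) for u,v in l])[:,:2]
    print(n,q.round(1).tolist(),q.mean(0).round(1),np.diff(q,axis=0).round(1).tolist(), "yaw",np.arctan2(-(q[0]-q[-1])[0],(q[0]-q[-1])[1]).round(3))
    f=C[n]
E
```

```text
top [[432.9, 157.4], [439.7, 97.5], [446.5, 37.6], [453.7, -21.7]] [443.2  67.7] [[6.8, -59.9], [6.8, -59.8], [7.2, -59.3]] yaw 0.116
scene [[434.3, 155.5], [441.6, 97.5], [447.7, 38.4], [454.2, -22.8]] [444.4  67.1] [[7.3, -58.0], [6.1, -59.1], [6.5, -61.1]] yaw 0.111
```

Call:
jog_arm(series=[0,0,-0.09,0.1964,0.817,-0.04,0.6,0,0,-0.09,0.1964,0.817,-0.04,0.6,0,0,-0.09,0.1964,0.817,-0.04,0.6,0,0,-0.09,0.1964,0.817,-0.04,0.6,0,0,-0.09,0.1964,0.817,-0.04,0.6,0,0,-0.09,0.1964,0.817,-0.04,0.6,0,0,-0.09,0.1964,0.817,-0.04,0.6,0,0,-0.09,0.1964,0.817,-0.04,0.6,0,0,-0.09,0.1964,0.817,-0.04,0.6,0,0,-0.09,0.1964,0.817,-0.04,0.6,0,0,-0.09,0.1964,0.817,-0.04,0.6,0,0,-0.09,0.1964,0.817,-0.04,0.6,0,0,-0.09,0.1964,0.817,-0.04,0.6,0,0,-0.09,0.1964,0.817,-0.04,0.6,0,0,-0.09,0.1964,0.817,-0.04,0.6,0,0,-0.09,0.1964,0.817,-0.1,0.6,0,0,-0.09,0.1964,0.817,-0.1,0.6,0,0,-0.09,0.1964,0.817,-0.1,0.6], squeeze=8)

```text
clock: 2.7
eef_pos: [421.2, 314.6, 126.4]
eef_rot: [-2.911, 1.569, 0.559]
wrist_force: [1.1, 0.0, 0.3]
finger_gap: 75.4
```

Call:
jog_arm(series=[0,0,0,0,0,-0.05,0.6,0,0,0,0,0,-0.088,0.6,0,0,0,0,0,-0.088,0.6,0,0,0,0,0,-0.088,-0.3,0,0,0,0,0,-0.088,-0.3,0,0,0,0,0,-0.088,-0.3,0,0,0,0,0,-0.088,-0.3,0,0,0,0,0,-0.088,-0.3], squeeze=8)

```text
clock: 3.7
eef_pos: [420.9, 315.0, 37.1]
eef_rot: [-2.973, 1.57, 0.499]
wrist_force: [-1.2, -0.8, 6.1]
finger_gap: 42.2
```

Run:
```python
from h import *
s,R=tool(); print(s["eef_pos"],R[:,1],np.arctan2(R[1,1],R[0,1]),s["finger_gap"],s["wrist_force"])
c=grab("scene"); cv2.imwrite("pics/d1.png",cv2.resize(c["color"][240:400,200:400],None,fx=3,fy=3))
```

```text
[420.88305953 314.95761024  37.12246558] [ 3.23939184e-01 -9.46077891e-01 -1.69315350e-04] -1.2409060866120218 42.22215277817687 [-1.23749381 -0.83646582  6.09897931]
```

View pics/d1.png

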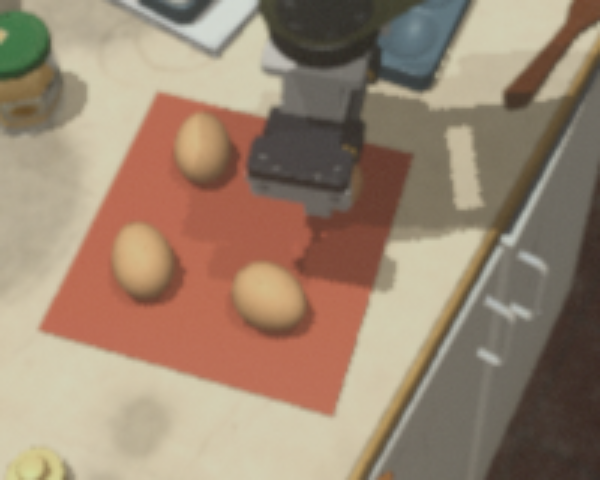

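Call:
jog_arm(series=[0,0,0,0,0,0.015,-0.3,0,0,0,0,0,0.03,-0.3,0,0,0,0,0,0.03,-0.3,0,0,0,0,0,0.03,-0.3])

```text
clock: 4.25
eef_pos: [420.4, 314.7, 66.4]
eef_rot: [0.065, 1.571, -2.747]
wrist_force: [-0.3, 0.3, -0.4]
finger_gap: 42.7
```

Run:
```python
from h import *
s,R=tool(); print(s["eef_pos"],s["finger_gap"],s["wrist_force"])
c=grab("scene"); cv2.imwrite("pics/d2.png",cv2.resize(c["color"][260:330,270:340],None,fx=7,fy=7))
```

```text
[420.43673202 314.70206966  66.38646292] 42.65241397754815 [-0.30367988  0.29889412 -0.38948715]
```

View pics/d2.png

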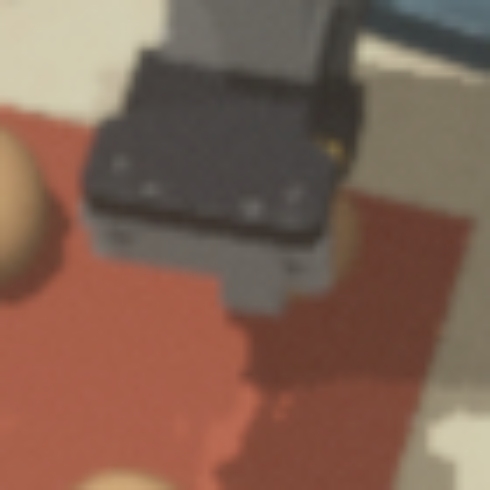

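Call:
jog_arm(series=[0,0,0.1,0.0,0.0,0.054,-0.3,0,0,0.28,0.002,-0.03,0.054,-0.3,0,0,0.46,0.004,-0.06,0.054,-0.3,0,0,0.64,0.006,-0.09,0.054,-0.3,0,0,0.82,0.009,-0.12,0.054,-0.3,0,0,1.0,0.0123,-0.145,0.054,-0.3,0,0,1.18,0.0123,-0.1576,0.054,-0.3,0,0,1.357,0.0123,-0.1576,0.054,-0.3,0,0,1.357,0.0123,-0.1576,0.054,-0.3,0,0,1.357,0.0123,-0.1576,0.04,-0.3,0,0,1.357,0.0123,-0.1576,0.02,-0.3,0,0,1.357,0.0123,-0.1576,0.02,-0.3])

```text
clock: 5.8
eef_pos: [431.8, 157.0, 84.7]
eef_rot: [-1.416, 1.567, -2.873]
wrist_force: [-0.2, 0.4, -0.1]
finger_gap: 42.4
```

Run:
```python
from h import *
s,R=tool(); print(s["eef_pos"],np.arctan2(R[1,1],R[0,1]),s["finger_gap"],s["wrist_force"])
for n,(a,b,c_,d) in dict(top=(170,270,260,390),scene=(160,280,270,400)).items():
    c=grab(n); cv2.imwrite(f"pics/e1{n}.png",cv2.resize(c["color"][a:b,c_:d],None,fx=5,fy=5))
```

```text
[431.84015619 157.03946001  84.70783237] 0.11387979710223371 42.398906269600815 [-0.24964693  0.42388324 -0.13663188]
```

View pics/e1top.png

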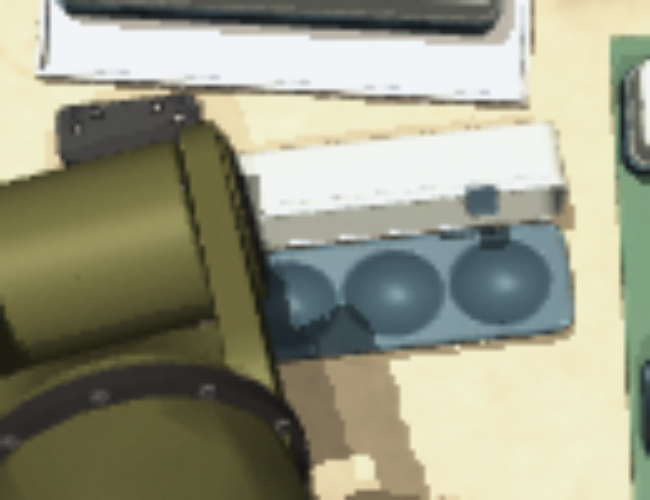

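View pics/e1scene.png

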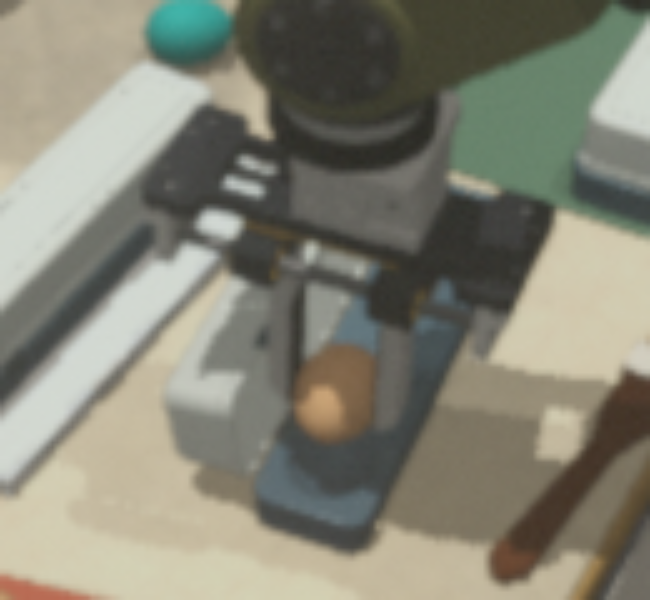

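```bash
cat >> h.py <<'E'
def egg_pts(c,x,y,r=40,zlo=30):
    P=cloud(c); hsv=cv2.cvtColor(c["color"],cv2.COLOR_BGR2HSV); h=hsv[...,0]; sat=hsv[...,1]
    m=(np.hypot(P[...,0]-x,P[...,1]-y)<r)&(P[...,2]>zlo)&(h<22)&(h>5)&(sat>90); return P[m]
E
python3 - <<'E'
from h import *
c=grab("scene"); q=egg_pts(c,432,157); print(len(q)); p,r=fit_egg(q,432,157,70); print(p,r)
E
```

```text
252
[434.20022111 157.16175606  -1.41792754  73.52577574] 52.98067965112799
```

Call:
jog_arm(series=[0,0,0,0,0,-0.012,-0.3,0,0,0,0,0,-0.024,-0.3,0,0,0,0,0,-0.036,-0.3,0,0,0,0,0,-0.036,-0.3,0,0,0,0,0,-0.036,-0.3])

```text
clock: 6.58
eef_pos: [432.8, 157.1, 50.4]
eef_rot: [-1.293, 1.57, -2.748]
wrist_force: [0.1, 0.3, -0.5]
finger_gap: 43.1
```

Call:
jog_arm(series=[0,0,0,0,0,-0.0015,-0.3,0,0,0,0,0,-0.0015,-0.3,0,0,0,0,0,-0.0015,0.0,0,0,0,0,0,-0.0015,0.07,0,0,0,0,0,-0.0015,0.07,0,0,0,0,0,0.02,0.07,0,0,0,0,0,0.06,0.07,0,0,0,0,0,0.1,0.07,0,0,0,0,0.05,0.1,0.5,0,0,0,0,0.11,0.1,0.6,0,0,0,0,0.16,0.1,0.6,0,0,0,0,0.16,0.1,0.6])

```text
clock: 8.07
eef_pos: [432.2, 319.5, 150.1]
eef_rot: [-1.892, 1.571, 2.94]
wrist_force: [1.1, -1.1, 0.4]
finger_gap: 75.0
```

Run:
```python
from h import *
s,R=tool(); print(s["eef_pos"],np.arctan2(R[1,1],R[0,1]),s["finger_gap"],s["wrist_force"])
for n,(a,b,c_,d) in dict(top=(170,270,260,390),scene=(160,280,270,400)).items():
    c=grab(n); cv2.imwrite(f"pics/f1{n}.png",cv2.resize(c["color"][a:b,c_:d],None,fx=5,fy=5))
    q=egg_pts(c,433,157); print(n,len(q)); p,r=fit_egg(q,432,157,37); print(p,r)
```

```text
[432.24572388 319.54867714 150.0526018 ] 0.11932525322355139 74.96721433650445 [ 1.14474874 -1.13526385  0.43073096]
top 239
[432.0265825  156.9678052   -1.40679637  37.59844647] 1.4413728789862685
scene 41
[436.56246502 154.25638519  -0.89053593  37.81026419] 1.1756904901795426
```

View pics/f1scene.png

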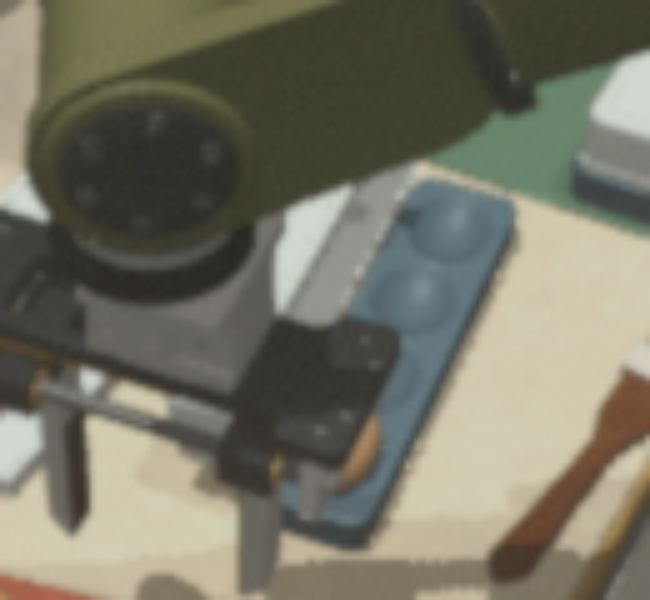

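Call:
jog_arm(series=[0,0,0.18,-0.0258,0.05,-0.02,0.6,0,0,0.36,-0.0258,0.1013,-0.03,0.6,0,0,0.54,-0.0258,0.1013,-0.03,0.6,0,0,0.72,-0.0258,0.1013,-0.03,0.6,0,0,0.9,-0.0258,0.1013,-0.03,0.6,0,0,1.08,-0.0258,0.1013,-0.03,0.6,0,0,1.26,-0.0258,0.1013,-0.03,0.6,0,0,1.454,-0.0258,0.1013,-0.03,0.6,0,0,1.454,-0.0258,0.1013,-0.03,0.6,0,0,1.454,-0.0258,0.1013,-0.07,0.6,0,0,1.454,-0.0258,0.1013,-0.114,0.6,0,0,1.454,-0.0258,0.1013,-0.114,0.6,0,0,1.454,-0.0258,0.1013,-0.114,-0.3,0,0,1.454,-0.0258,0.1013,-0.114,-0.3,0,0,1.454,-0.0258,0.1013,-0.114,-0.3,0,0,1.454,-0.0258,0.1013,-0.114,-0.3,0,0,1.454,-0.0258,0.1013,-0.114,-0.3,0,0,1.454,-0.0258,0.1013,-0.1,-0.3,0,0,1.454,-0.0258,0.1013,-0.08,-0.3,0,0,1.454,-0.0258,0.1013,-0.08,-0.3])

```text
clock: 10.68
eef_pos: [407.6, 419.0, 72.2]
eef_rot: [0.743, 1.568, 0.742]
wrist_force: [-1.2, 0.3, -0.3]
finger_gap: 42.5
```

Call:
jog_arm(series=[0,0,-0.1,0.0,-0.02,0.04,-0.3,0,0,-0.28,0.006,-0.065,0.05,-0.3,0,0,-0.46,0.012,-0.12,0.05,-0.3,0,0,-0.64,0.018,-0.175,0.05,-0.3,0,0,-0.82,0.024,-0.23,0.05,-0.3,0,0,-1.0,0.03,-0.28,0.05,-0.3,0,0,-1.18,0.0327,-0.31,0.05,-0.3,0,0,-1.36,0.0327,-0.3209,0.05,-0.3,0,0,-1.454,0.0327,-0.3209,0.05,-0.3,0,0,-1.454,0.0327,-0.3209,0.04,-0.3,0,0,-1.454,0.0327,-0.3209,0.016,-0.3,0,0,-1.454,0.0327,-0.3209,0.016,-0.3,0,0,-1.454,0.0327,-0.3209,0.016,-0.3])

```text
clock: 12.3
eef_pos: [439.9, 97.7, 86.7]
eef_rot: [-1.383, 1.571, -2.837]
wrist_force: [-0.3, 0.1, -1.6]
finger_gap: 42.3
```

Run:
```python
from h import *
s,R=tool(); print(s["eef_pos"],np.arctan2(R[1,1],R[0,1]),s["finger_gap"],s["wrist_force"])
c=grab("scene"); cv2.imwrite("pics/g1.png",cv2.resize(c["color"][150:280,270:400],None,fx=4,fy=4))
q=egg_pts(c,440,98,zlo=50); print(len(q)); q=q[np.abs(q[:,2]-np.median(q[:,2]))<25];p,r=fit_egg(q,440,98,73); print(p,r)
```

```text
[439.85327707  97.69504853  86.69875675] 0.11734357416373797 42.34990490053116 [-0.28506802  0.11145811 -1.5732597 ]
215
[440.87312387 100.13654175  -1.49704727  73.30562271] 1.4763515171933683
```

View pics/g1.png

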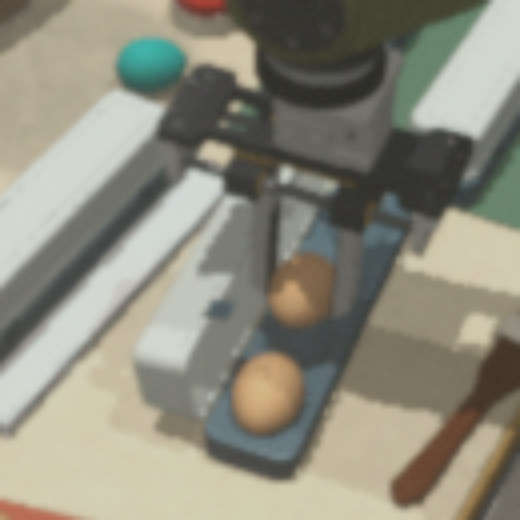

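Call:
jog_arm(series=[0,0,0,0,-0.0018,-0.012,-0.3,0,0,0,0,-0.0018,-0.024,-0.3,0,0,0,0,-0.0018,-0.0355,-0.3,0,0,0,0,-0.0018,-0.0355,-0.3,0,0,0,0,-0.0018,-0.0355,-0.3,0,0,0,0,-0.0018,-0.0355,0.0,0,0,0,0,-0.0018,-0.0355,0.07,0,0,0,0,-0.0018,-0.0355,0.07,0,0,0,0,-0.0018,-0.015,0.07,0,0,0,0,-0.0018,0.025,0.07,0,0,0,0,-0.0018,0.064,0.07,0,0,0,0.02,0.06,0.064,0.5,0,0,0,0.04,0.12,0.064,0.6,0,0,0.1,0.06,0.18,0.064,0.6,0,0,0.28,0.08,0.241,0.064,0.6,0,0,0.504,0.08,0.241,0.064,0.6,0,0,0.504,0.08,0.241,0.064,0.6])

```text
clock: 14.48
eef_pos: [519.5, 338.9, 149.9]
eef_rot: [-1.576, 1.57, -2.526]
wrist_force: [-0.6, -0.6, -0.5]
finger_gap: 75.3
```

Run:
```python
from h import *
s,R=tool(); print(s["eef_pos"],np.arctan2(R[1,1],R[0,1]),s["finger_gap"],s["wrist_force"])
c=grab("top")
for x,y in [(433,157),(440,98)]:
    q=egg_pts(c,x,y,r=30); print(len(q)); print(fit_egg(q,x,y,37))
c=grab("scene")
for x,y in [(501,440),(519.6,338.5)]:
    q=egg_pts(c,x,y,zlo=10); print(len(q)); print(fit_egg(q,x,y,25))
cv2.imwrite("pics/g2.png",cv2.resize(c["color"][150:390,200:400],None,fx=3,fy=3))
```

```text
[519.50608431 338.93717162 149.89004533] 0.6215538261904556 75.33191917811541 [-0.57215817 -0.60807405 -0.50285276]
238
(array([432.07945203, 156.58785233,  -1.40290304,  37.66163205]), np.float64(1.3155574195981583))
238
(array([439.42766806,  97.39824445,  -1.4683728 ,  37.22859831]), np.float64(1.4139962927455878))
419
(array([501.8626769 , 440.01517125,  -0.68580245,  24.40831324]), np.float64(1.2288851890104449))
340
(array([520.50802416, 338.79802228,  -0.96400229,  24.33523639]), np.float64(1.2597353365142194))
```

View pics/g2.png

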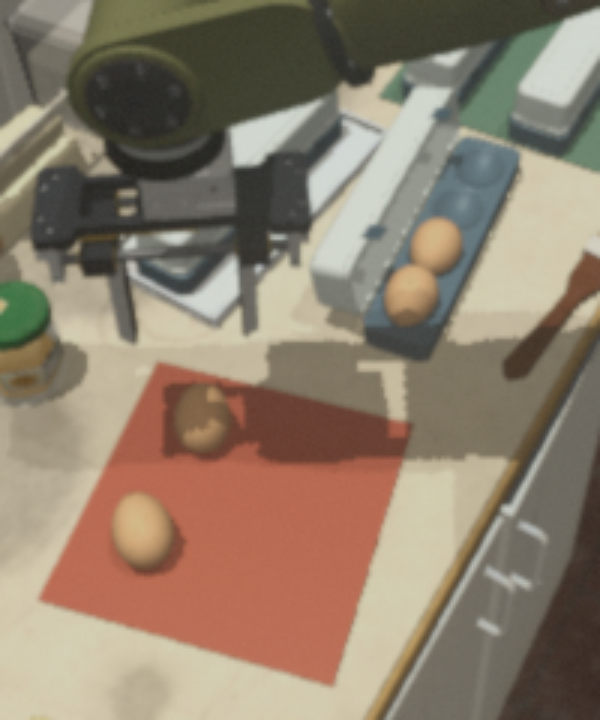

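Two eggs lie in the hinge-left cups (crop 411,295 and 437,245). The gripper hovers over the third (203,415).

Call:
jog_arm(series=[0,0,0,0,0,-0.06,0.6,0,0,0,0,0,-0.1144,0.6,0,0,0,0,0,-0.1144,0.6,0,0,0,0,0,-0.1144,0.6,0,0,0,0,0,-0.1144,-0.3,0,0,0,0,0,-0.1144,-0.3,0,0,0,0,0,-0.1144,-0.3,0,0,0,0,0,-0.1144,-0.3,0,0,0,0,0,-0.1144,-0.3,0,0,0,0,0,-0.1,-0.3,0,0,0,0,0,-0.07,-0.3,0,0,0,0,0,-0.07,-0.3])

```text
clock: 16.08
eef_pos: [520.8, 339.2, 83.1]
eef_rot: [1.473, 1.566, 0.522]
wrist_force: [-1.1, -1.2, -0.5]
finger_gap: 42.1
```

Call:
jog_arm(series=[0,0,-0.1,-0.02,-0.02,0.05,-0.3,0,0,-0.25,-0.05,-0.05,0.07,-0.3,0,0,-0.4,-0.08,-0.09,0.07,-0.3,0,0,-0.504,-0.08,-0.15,0.07,-0.3,0,0,-0.504,-0.078,-0.21,0.07,-0.3,0,0,-0.504,-0.075,-0.265,0.07,-0.3,0,0,-0.504,-0.073,-0.3006,0.06,-0.3,0,0,-0.504,-0.073,-0.3006,0.04,-0.3,0,0,-0.504,-0.073,-0.3006,0.006,-0.3,0,0,-0.504,-0.073,-0.3006,0.006,-0.3,0,0,-0.504,-0.073,-0.3006,0.006,-0.3])

```text
clock: 17.45
eef_pos: [447.1, 38.1, 87.3]
eef_rot: [1.474, 1.57, 0.019]
wrist_force: [-0.1, -0.6, -0.4]
finger_gap: 42.5
```

Run:
```python
from h import *
s,R=tool(); print(s["eef_pos"],np.arctan2(R[1,1],R[0,1]),s["finger_gap"],s["wrist_force"])
c=grab("scene"); cv2.imwrite("pics/g3.png",cv2.resize(c["color"][150:280,270:400],None,fx=4,fy=4))
q=egg_pts(c,447,38,zlo=50); print(len(q)); q=q[np.abs(q[:,2]-np.median(q[:,2]))<25];p,r=fit_egg(q,447,38,73); print(p,r)
```

```text
[447.09355819  38.06216921  87.25266401] 0.11620332673417016 42.49373408807836 [-0.10896659 -0.64646009 -0.44854614]
214
[448.35115831  38.47046562  -1.38079409  75.28374936] 1.5008631483934127
```

View pics/g3.png

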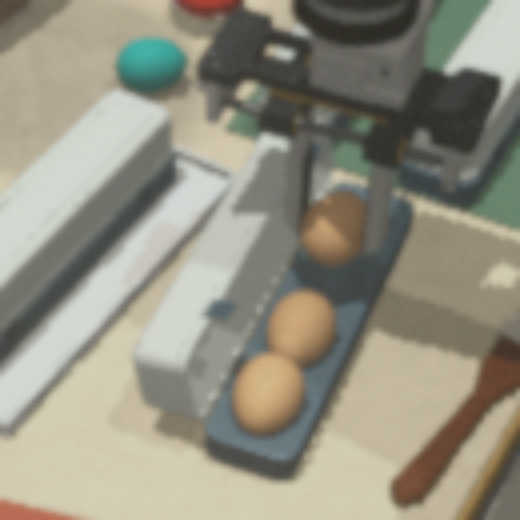

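Call:
jog_arm(series=[0,0,0,0,0,-0.012,-0.3,0,0,0,0,0,-0.024,-0.3,0,0,0,0,0,-0.036,-0.3,0,0,0,0,0,-0.037,-0.3,0,0,0,0,0,-0.037,-0.3,0,0,0,0,0,-0.037,0.0,0,0,0,0,0,-0.037,0.07,0,0,0,0,0,-0.037,0.07,0,0,0,0,0,-0.015,0.07,0,0,0,0,0,0.025,0.07,0,0,0,0,0,0.064,0.07,0,0,0,0,0.06,0.064,0.5,0,0,0,0.0,0.12,0.064,0.6,0,0,0.1,0.0,0.18,0.064,0.6,0,0,0.26,0.0,0.241,0.064,0.6,0,0,0.42,0.02,0.3,0.064,0.6,0,0,0.58,0.04,0.357,0.064,0.6,0,0,0.76,0.0544,0.402,0.044,0.6,0,0,0.786,0.0544,0.402,0.024,0.6,0,0,0.786,0.0544,0.402,0.024,0.6])

```text
clock: 20.0
eef_pos: [500.3, 438.9, 108.4]
eef_rot: [-1.782, 1.567, -2.453]
wrist_force: [-0.2, 1.0, 0.2]
finger_gap: 75.2
```

Run:
```python
from h import *
s,R=tool(); print(s["eef_pos"],np.arctan2(R[1,1],R[0,1]),s["finger_gap"],s["wrist_force"])
c=grab("top")
for x,y in [(433,157),(440,98),(447,38)]:
    q=egg_pts(c,x,y,r=30); print(len(q)); print(fit_egg(q,x,y,37))
c=grab("scene")
for x,y in [(501,440)]:
    q=egg_pts(c,x,y,zlo=10); print(len(q)); print(fit_egg(q,x,y,25))
```

```text
[500.31058574 438.92269454 108.3823433 ] 0.9007111375190708 75.21829364700407 [-0.21366565  1.02342141  0.23301205]
238
(array([431.69040418, 157.67250819,  -1.37047463,  37.58221317]), np.float64(1.343496304087975))
234
(array([438.88450025,  98.36187883,  -1.49590764,  37.06390461]), np.float64(1.6119112626972534))
234
(array([445.94263961,  37.78630415,  -1.51608201,  38.14004559]), np.float64(1.4932948813094211))
486
(array([501.69663734, 439.71518437,  -0.70012013,  25.37741761]), np.float64(55.539052802905594))
```

Call:
jog_arm(series=[0,0,0,0,0,-0.04,0.6,0,0,0,0,0,-0.0745,0.6,0,0,0,0,0,-0.0745,0.6,0,0,0,0,0,-0.0745,-0.3,0,0,0,0,0,-0.0745,-0.3,0,0,0,0,0,-0.0745,-0.3,0,0,0,0,0,-0.0745,-0.3,0,0,0,0,0,-0.0745,-0.3,0,0,0,0,0,-0.06,-0.3,0,0,0,0,0,-0.03,-0.3,0,0,0,0,0,-0.03,-0.3])

```text
clock: 21.48
eef_pos: [502.1, 440.7, 83.4]
eef_rot: [1.343, 1.566, 0.674]
wrist_force: [-1.1, -0.9, -0.8]
finger_gap: 42.5
```

Call:
jog_arm(series=[0,0,-0.1,-0.02,-0.02,0.05,-0.3,0,0,-0.25,-0.045,-0.05,0.07,-0.3,0,0,-0.4,-0.065,-0.1,0.07,-0.3,0,0,-0.56,-0.065,-0.16,0.07,-0.3,0,0,-0.72,-0.065,-0.22,0.07,-0.3,0,0,-0.786,-0.062,-0.28,0.07,-0.3,0,0,-0.786,-0.057,-0.34,0.07,-0.3,0,0,-0.786,-0.052,-0.4,0.07,-0.3,0,0,-0.786,-0.0475,-0.445,0.06,-0.3,0,0,-0.786,-0.0475,-0.4616,0.04,-0.3,0,0,-0.786,-0.0475,-0.4616,0.006,-0.3,0,0,-0.786,-0.0475,-0.4616,0.006,-0.3,0,0,-0.786,-0.0475,-0.4616,0.006,-0.3])

```text
clock: 23.1
eef_pos: [454.0, -21.5, 87.3]
eef_rot: [1.341, 1.57, -0.113]
wrist_force: [1.0, 0.6, 0.3]
finger_gap: 42.2
```

Run:
```python
from h import *
s,R=tool(); print(s["eef_pos"],np.arctan2(R[1,1],R[0,1]),s["finger_gap"],s["wrist_force"])
c=grab("scene"); cv2.imwrite("pics/g4.png",cv2.resize(c["color"][150:280,270:400],None,fx=4,fy=4))
q=egg_pts(c,454,-21,zlo=50); print(len(q)); q=q[np.abs(q[:,2]-np.median(q[:,2]))<25];p,r=fit_egg(q,454,-21,73); print(p,r)
```

```text
[454.0000126  -21.46373764  87.27040658] 0.11639350592198221 42.231552486205935 [1.00793098 0.5515     0.28371825]
199
[455.28590153 -20.48965163  -1.38104184  74.99895262] 1.727884595385216
```

View pics/g4.png

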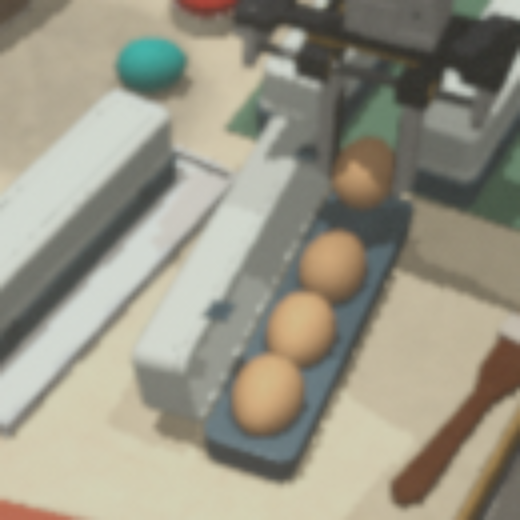

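Call:
jog_arm(series=[0,0,0,0,0,-0.012,-0.3,0,0,0,0,0,-0.024,-0.3,0,0,0,0,0,-0.036,-0.3,0,0,0,0,0,-0.0368,-0.3,0,0,0,0,0,-0.0368,-0.3,0,0,0,0,0,-0.0368,0.0,0,0,0,0,0,-0.0368,0.07,0,0,0,0,0,-0.0368,0.07,0,0,0,0,0,-0.015,0.07,0,0,0,0,0,0.025,0.07,0,0,0,0,0,0.08,0.07,0,0,0,0.03,0.03,0.08,-0.5,0,0,0,0.07,0.07,0.08,-1,0,0,0,0.1038,0.1027,0.08,-1,0,0,0,0.1038,0.1027,0.08,-1,0,0,0,0.1038,0.1027,0.08,-1])

```text
clock: 25.15
eef_pos: [557.0, 80.8, 166.1]
eef_rot: [-1.494, 1.57, -2.949]
wrist_force: [0.0, -0.6, 0.2]
finger_gap: 3.9
```

Run:
```python
from h import *
s,R=tool(); print(s["eef_pos"],np.arctan2(R[1,1],R[0,1]),s["finger_gap"],s["wrist_force"])
c=grab("top")
cv2.imwrite("pics/i1t.png",cv2.resize(c["color"][130:270,230:430],None,fx=3,fy=3))
for x,y in [(433,157),(440,98),(447,38),(454,-22)]:
    q=egg_pts(c,x,y,r=30); print(len(q)); print(fit_egg(q,x,y,37))
c=grab("scene"); cv2.imwrite("pics/i1.png",cv2.resize(c["color"][130:280,250:410],None,fx=4,fy=4))
```

```text
[556.96825916  80.78550464 166.1375474 ] 0.1161856734908699 3.934341226015451 [ 0.01410993 -0.61044894  0.23205225]
0
(array([433., 157.,   0.,  37.]), np.float64(nan))
0
(array([440.,  98.,   0.,  37.]), np.float64(nan))
0
(array([447.,  38.,   0.,  37.]), np.float64(nan))
63
(array([452.19034261, -21.48124267,  -1.31627673,  37.92002091]), np.float64(0.9876277937829638))
  return _methods._mean(a, axis=axis, dtype=dtype,
  ret = ret.dtype.type(ret / rcount)
```

View pics/i1.png

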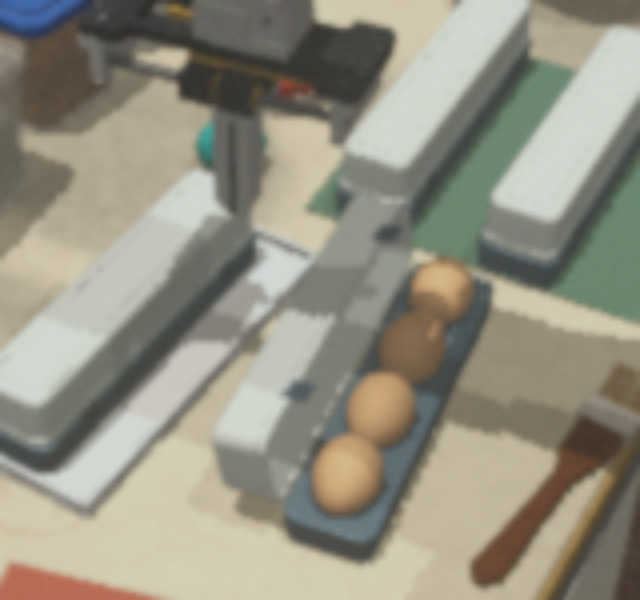

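View pics/i1t.png

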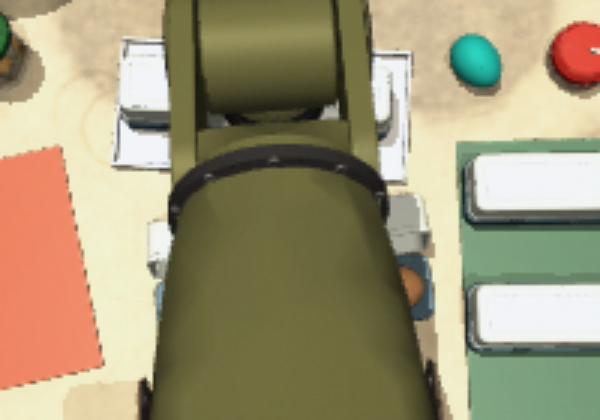

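All four eggs lie in their cups (crop 347,475 / 381,410 / 413,347 / 442,292). Now the lid gets pushed from behind.

Call:
jog_arm(series=[0,0,0,0,0,-0.04,-1,0,0,0,0,0,-0.0765,-1,0,0,0,0,0,-0.0765,-1,0,0,0,-0.012,-0.0014,-0.0765,-1,0,0,0,-0.024,-0.0028,-0.0765,-1,0,0,0,-0.034,-0.004,-0.0765,-1,0,0,0,-0.044,-0.0051,-0.0765,-1,0,0,0,-0.052,-0.0061,-0.0765,-1,0,0,0,-0.06,-0.007,-0.0765,-1])

```text
clock: 26.38
eef_pos: [498.1, 74.1, 91.6]
eef_rot: [1.537, 1.566, 0.082]
wrist_force: [5.8, -0.2, 4.5]
finger_gap: 0.4
```

Run:
```python
from h import *
s,R=tool(); print(s["eef_pos"],s["finger_gap"],s["wrist_force"])
c=grab("scene"); cv2.imwrite("pics/j1.png",cv2.resize(c["color"][130:280,250:410],None,fx=4,fy=4))
```

```text
[498.14732737  74.09213068  91.64162135] 0.42774218108719175 [ 5.80202803 -0.18308686  4.54662902]
```

View pics/j1.png

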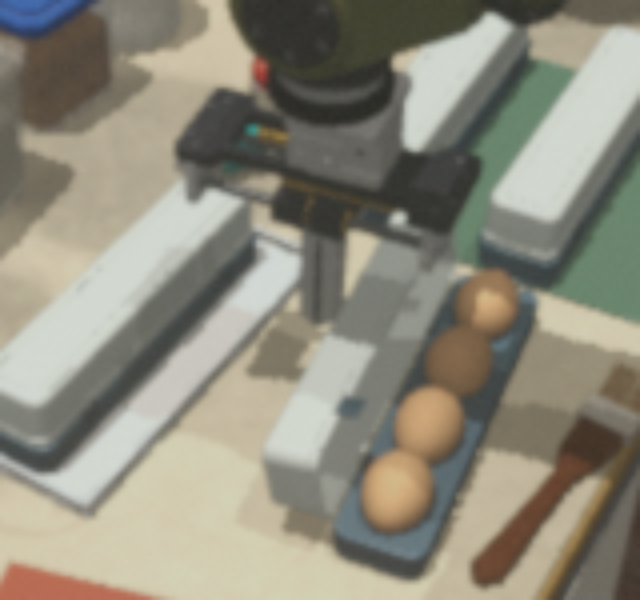

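The lid jammed on finger friction and the whole box slid towards −x instead. I'll back off and re-measure.

Call:
jog_arm(series=[0,0,0,0.015,0.0018,0,-1,0,0,0,0.03,0.0036,0.02,-1,0,0,0,0.03,0.0036,0.0765,-1,0,0,0,0.03,0.1,0.1,-1,0,0,0,0.03,0.2,0.1,-1,0,0,0,0.03,0.25,0.1,-1,0,0,0,0.03,0.3,0.1,-1,0,0,0,0.03,0.3,0.1,-1])

```text
clock: 27.42
eef_pos: [526.5, 376.2, 190.3]
eef_rot: [-1.346, 1.571, -2.799]
wrist_force: [0.8, -0.2, 0.3]
finger_gap: 0.5
```

Run:
```python
from h import *
s,R=tool(); print(s["eef_pos"],s["finger_gap"],s["wrist_force"])
C={n:grab(n) for n in("top","scene")}
c=C["top"]
cv2.imwrite("pics/k1t.png",cv2.resize(c["color"][170:270,260:390],None,fx=5,fy=5))
cv2.imwrite("pics/k1.png",cv2.resize(C["scene"]["color"][130:290,250:410],None,fx=4,fy=4))
P=cloud(c)
for x,y in [(403,152),(410,93),(417,33),(424,-26)]:
    q=egg_pts(c,x,y,r=45); q0=np.median(q,0); 
    q=egg_pts(c,q0[0],y,r=30); print(len(q)); print(fit_egg(q,q0[0],y,37))
openbox(C)
# lid profile in box frame slice
a=0.116
for n in C:
    P=cloud(C[n]).reshape(-1,3); l=(P[:,1]>20)&(P[:,1]<50)&(P[:,0]>360)&(P[:,0]<540); q=P[l]; q=q[q[:,2]>8]; x=q[:,0]+a*(q[:,1]-35)
    print(n); 
    for zz in range(10,100,10):
        k=(q[:,2]>=zz)&(q[:,2]<zz+10); print(zz,k.sum(), x[k].min().round(1) if k.any() else None, x[k].max().round(1) if k.any() else None)
```

```text
[526.48961171 376.23929986 190.32825759] 0.4990461212176471 [ 0.7724709  -0.20624285  0.33568452]
248
(array([397.32684398, 153.62789452,  -1.42049633,  37.50844424]), np.float64(1.4991495804020116))
239
(array([404.70136145,  95.09460583,  -1.47285233,  37.25781702]), np.float64(1.3902471128046476))
239
(array([411.9632281 ,  33.95038407,  -1.45665315,  37.82976462]), np.float64(1.3807169945695383))
241
(array([419.03025665, -25.67763713,  -1.41181647,  37.58570165]), np.float64(1.3902099600289777))
top 669 [[408.7  46.9]
 [ 58.6 223.9]] [4.08698e+02 4.68980e+01 5.86230e+01 2.23890e+02 1.16000e-01 2.63520e+01
 5.89000e+02]
scene 416 [[408.   66.6]
 [ 58.2 256. ]] [4.07988e+02 6.66440e+01 5.81860e+01 2.56047e+02 1.22000e-01 2.50740e+01
 3.24000e+02]
top
10 0 None None
20 104 381.0 459.9
30 31 382.8 457.3
40 32 390.5 432.5
50 132 393.1 429.2
60 13 403.3 423.2
70 77 459.6 492.2
80 74 454.5 481.6
90 0 None None
scene
10 8 383.3 405.7
20 126 382.6 473.1
30 26 392.8 468.5
40 28 392.5 434.7
50 92 394.7 430.6
60 7 406.2 416.8
70 69 456.9 493.7
80 34 456.3 479.1
90 0 None None
```

View pics/k1t.png

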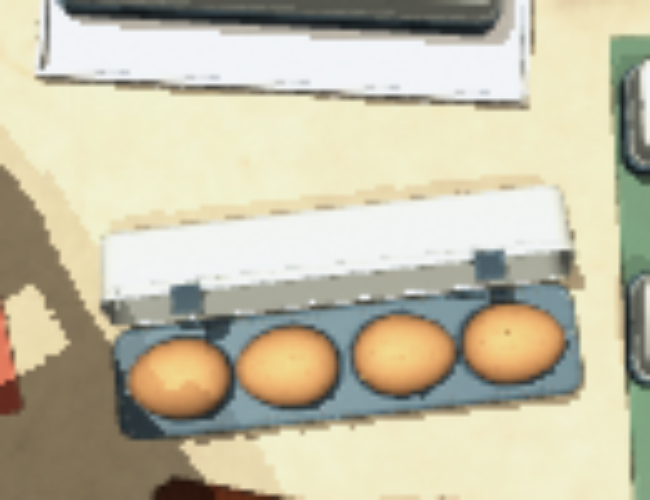

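View pics/k1.png

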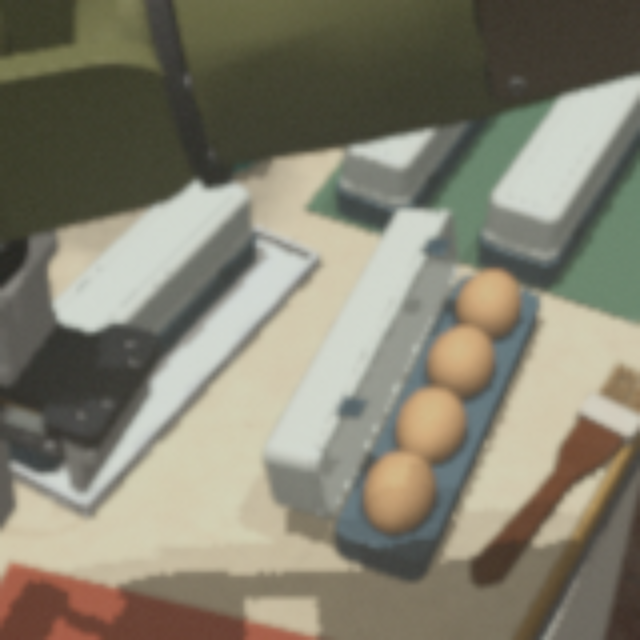

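Call:
jog_arm(series=[0,0,0,-0.0,-0.2977,0,-1,0,0,0,-0.0,-0.2977,0,-1,0,0,0,-0.0,-0.2977,0,-1,0,0,0,-0.0,-0.2977,0,-1,0,0,0,-0.0,-0.2977,0,-1,0,0,0,-0.0129,-0.2977,-0.03,-1,0,0,0,-0.0129,-0.2977,-0.07,-1,0,0,0,-0.0129,-0.2977,-0.103,-1,0,0,0,-0.0129,-0.2977,-0.103,-1,0,0,0,-0.02,-0.2985,-0.103,-1,0,0,0,-0.027,-0.2994,-0.103,-1,0,0,0,-0.0312,-0.2999,-0.099,-1,0,0,0,-0.0353,-0.3003,-0.095,-1,0,0,0,-0.04,-0.3009,-0.092,-1,0,0,0,-0.0445,-0.3014,-0.089,-1])

```text
clock: 29.4
eef_pos: [482.8, 72.7, 101.3]
eef_rot: [1.574, 1.57, 0.119]
wrist_force: [0.5, 0.1, 2.2]
finger_gap: 0.5
```

Run:
```python
from h import *
s,R=tool(); print(s["eef_pos"],s["finger_gap"],s["wrist_force"])
c=grab("scene"); cv2.imwrite("pics/l1.png",cv2.resize(c["color"][130:290,250:410],None,fx=4,fy=4))
```

```text
[482.7900217   72.65707881 101.32033729] 0.5424651410957382 [0.48618484 0.05303409 2.15889323]
```

View pics/l1.png

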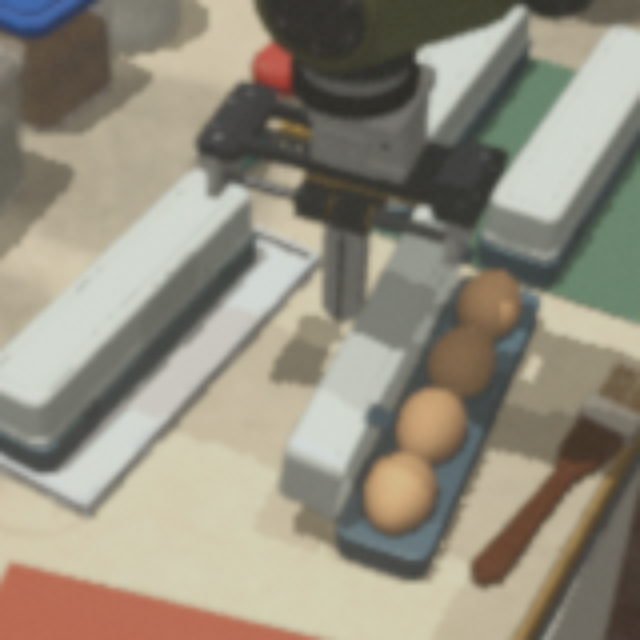

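Call:
jog_arm(series=[0,0,0,-0.005,-0.0006,0.0025,-1,0,0,0,-0.0101,-0.0012,0.0046,-1,0,0,0,-0.0155,-0.0018,0.006,-1,0,0,0,-0.0209,-0.0024,0.0073,-1,0,0,0,-0.0265,-0.003,0.0077,-1,0,0,0,-0.032,-0.0037,0.008,-1,0,0,0,-0.0375,-0.0043,0.0075,-1,0,0,0,-0.0429,-0.005,0.0068,-1,0,0,0,-0.0429,-0.005,0.0068,-1])

```text
clock: 30.58
eef_pos: [439.7, 67.6, 107.6]
eef_rot: [-1.619, 1.57, -3.074]
wrist_force: [0.2, -0.3, 0.6]
finger_gap: 0.7
```

Run:
```python
from h import *
s,R=tool(); print(s["eef_pos"],s["finger_gap"],s["wrist_force"])
c=grab("scene"); cv2.imwrite("pics/l2.png",cv2.resize(c["color"][130:290,250:410],None,fx=4,fy=4))
```

```text
[439.67754407  67.63417595 107.63824328] 0.733396598671783 [ 0.18002137 -0.29684002  0.56192146]
```

View pics/l2.png

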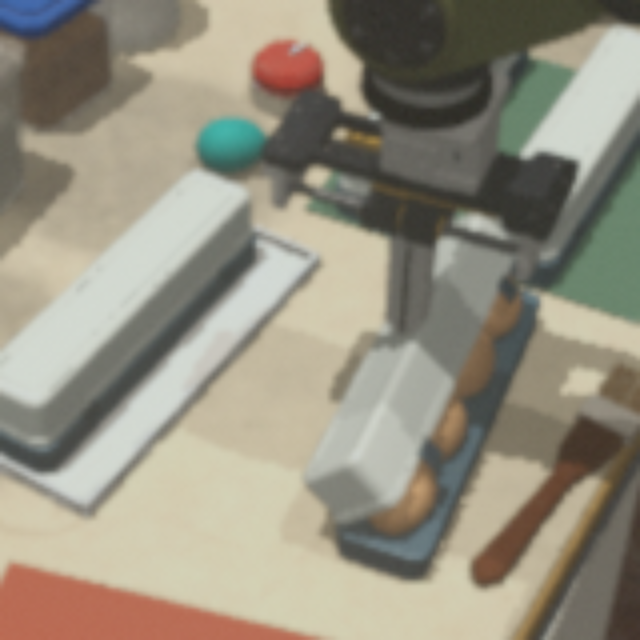

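Call:
jog_arm(series=[0,0,0,-0.0053,-0.0006,-0.0014,-1,0,0,0,-0.0106,-0.0012,-0.0032,-1,0,0,0,-0.0156,-0.0018,-0.0055,-1,0,0,0,-0.0206,-0.0024,-0.0081,-1,0,0,0,-0.0206,-0.0024,-0.0081,-1,0,0,0,-0.0206,-0.0024,0.02,-1,0,0,0,-0.0206,-0.0024,0.08,0,0,0,0,0.0,-0.06,0.1,0.8,0,0,0,0.02,-0.12,0.1,0.8,0,0,0,0.04,-0.17,0.1,0.8,0,0,0,0.04,-0.17,0.1,0.8])

```text
clock: 32.0
eef_pos: [480.6, -105.1, 207.4]
eef_rot: [-1.405, 1.57, -2.863]
wrist_force: [-0.3, 0.9, 0.2]
finger_gap: 46.8
```

Run:
```python
from h import *
s,R=tool(); print(s["eef_pos"],s["finger_gap"],s["wrist_force"])
C={n:grab(n) for n in("top","scene")}
cv2.imwrite("pics/m1.png",cv2.resize(C["scene"]["color"][130:290,250:410],None,fx=4,fy=4))
cv2.imwrite("pics/m1t.png",C["top"]["color"])
for nm,(x,y) in dict(egg=(409,64),base=(633,106),f1=(550,-219),f2=(388,-230)).items():
    for n in C:
        P=cloud(C[n]); m=(np.abs(P[...,2]-67.5)<5)&(np.abs(P[...,0]-x)<60)&(np.abs(P[...,1]-y)<155); print(nm,n,np.round(boxfit(P,m),3) if m.sum()>10 else None)
```

```text
[ 480.61446507 -105.12584011  207.37170896] 46.77027035486571 [-0.28637313  0.93578776  0.24085791]
egg top [4.08058e+02 6.39080e+01 5.37850e+01 2.50702e+02 1.19000e-01 6.55740e+01
 1.76600e+03]
egg scene [4.11399e+02 4.81010e+01 5.33250e+01 2.84713e+02 1.21000e-01 6.46250e+01
 1.26800e+03]
base top [ 6.33089e+02  1.06052e+02  5.45630e+01  2.51704e+02 -4.50000e-02
  6.92470e+01  1.63900e+03]
base scene [ 6.35050e+02  1.07972e+02  5.64580e+01  2.55208e+02 -5.10000e-02
  6.83530e+01  1.32100e+03]
f1 top [ 5.49903e+02 -2.19216e+02  5.19240e+01  2.51692e+02  1.90000e-02
  6.83120e+01  1.82000e+02]
f1 scene [ 5.51931e+02 -2.17101e+02  5.54530e+01  2.55515e+02  2.90000e-02
  6.70680e+01  8.06000e+02]
f2 top [ 4.26558e+02 -3.21762e+02  4.26510e+01  5.03860e+01 -4.00000e-03
  6.81740e+01  2.75000e+02]
f2 scene [ 4.27195e+02 -2.19124e+02  4.40230e+01  2.51864e+02  1.20000e-02
  6.71440e+01  7.49000e+02]
```

View pics/m1.png

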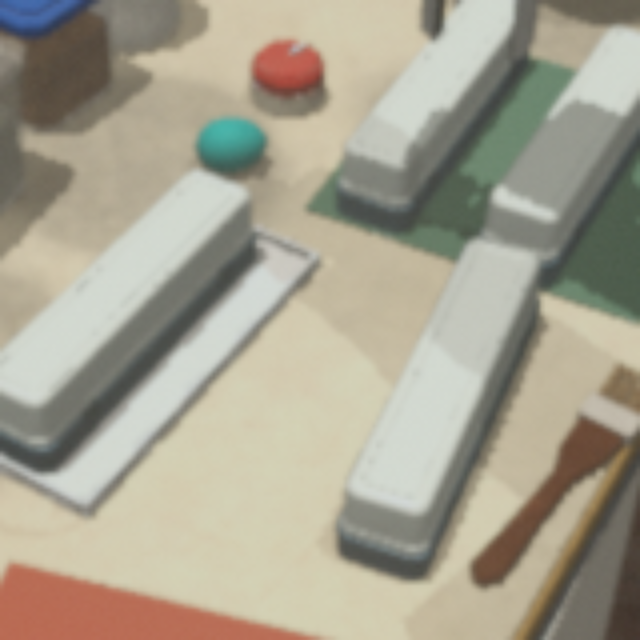

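View pics/m1t.png

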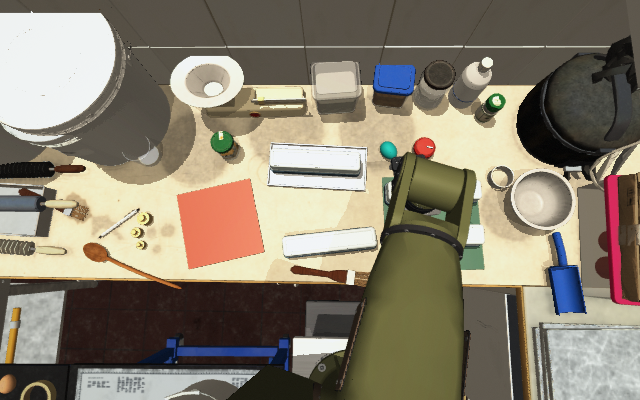

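Call:
jog_arm(series=[0,0,-0.088,0.0705,-0.05,-0.02,0.9,0,0,-0.088,0.0705,-0.1167,-0.07,0.9,0,0,-0.088,0.0705,-0.1167,-0.1,0.9,0,0,-0.088,0.0705,-0.1167,-0.1,0.9,0,0,-0.088,0.0705,-0.1167,-0.15,0.9,0,0,-0.088,0.0705,-0.1167,-0.1825,0.9,0,0,-0.088,0.0705,-0.1167,-0.1825,0.9,0,0,-0.088,0.0705,-0.1167,-0.1825,0.9], squeeze=45)

```text
clock: 33.1
eef_pos: [551.6, -218.5, 27.7]
eef_rot: [1.118, 1.568, -0.424]
wrist_force: [0.2, 0.0, -0.3]
finger_gap: 89.6
```

Run:
```python
from h import *
s,R=tool(); print(s["eef_pos"],np.arctan2(R[1,1],R[0,1]),s["finger_gap"],s["wrist_force"])
C={n:grab(n) for n in("scene",)}
cv2.imwrite("pics/n1.png",cv2.resize(C["scene"]["color"][90:270,290:450],None,fx=4,fy=3))
```

```text
[ 551.56081261 -218.48290193   27.66956985] 0.029103199752449793 89.60037151971832 [ 0.18057685  0.00868445 -0.2508626 ]
```

View pics/n1.png

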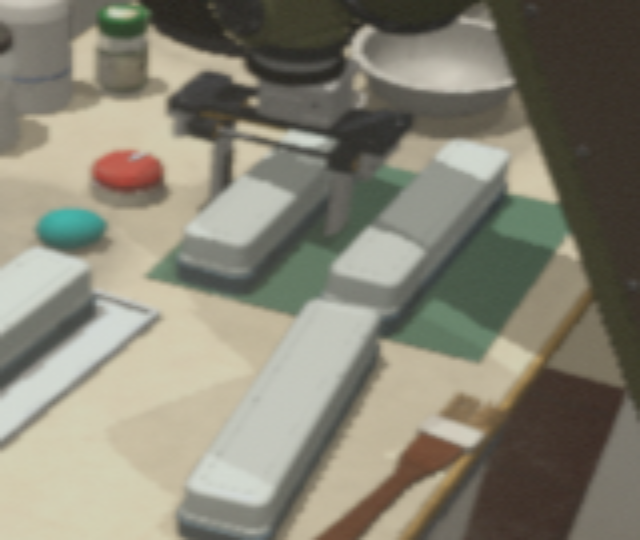

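Fingers straddle the far full box correctly. Grip and lift.

Call:
jog_arm(series=[0,0,0,0,0,0,-0.2,0,0,0,0,0,0,-0.2,0,0,0,0,0,0,-0.2,0,0,0,0,0,0,-0.2,0,0,0,0,0,0,-0.2,0,0,0,0,0,0.02,-0.2,0,0,0,0,0,0.05,-0.2,0,0,0,0,0,0.1,-0.2,0,0,0,0,0,0.13,-0.2,0,0,0,0,0,0.13,-0.2,0,0,0,0,0,0.13,-0.2])

```text
clock: 34.52
eef_pos: [549.9, -218.7, 153.8]
eef_rot: [-2.016, 1.569, 2.725]
wrist_force: [-1.1, 0.4, -4.9]
finger_gap: 61.3
```

```bash
cat >> h.py <<'E'
def prof(c,x,y,zt,r=45,L=160,dz=6):
    P=cloud(c); m=(np.abs(P[...,2]-zt)<dz)&(np.abs(P[...,0]-x)<r)&(np.abs(P[...,1]-y)<L)
    return np.round(boxfit(P,m),3) if m.sum()>20 else None
E
python3 - <<'E'
from h import *
s,R=tool(); print(s["eef_pos"],np.arctan2(R[1,1],R[0,1]),s["finger_gap"],s["wrist_force"])
c=grab("scene"); cv2.imwrite("pics/n2.png",cv2.resize(c["color"][60:260,270:450],None,fx=4,fy=3))
print(prof(c,550,-219,199,dz=12))
E
```

```text
[ 549.87920981 -218.72578158  153.81149188] 0.02804641002923345 61.347921993032045 [-1.05394722  0.4210492  -4.90378258]
[ 5.52073e+02 -1.99467e+02  8.60360e+01  2.17123e+02 -1.30000e-01
  1.95443e+02  7.72000e+02]
```

View pics/n2.png

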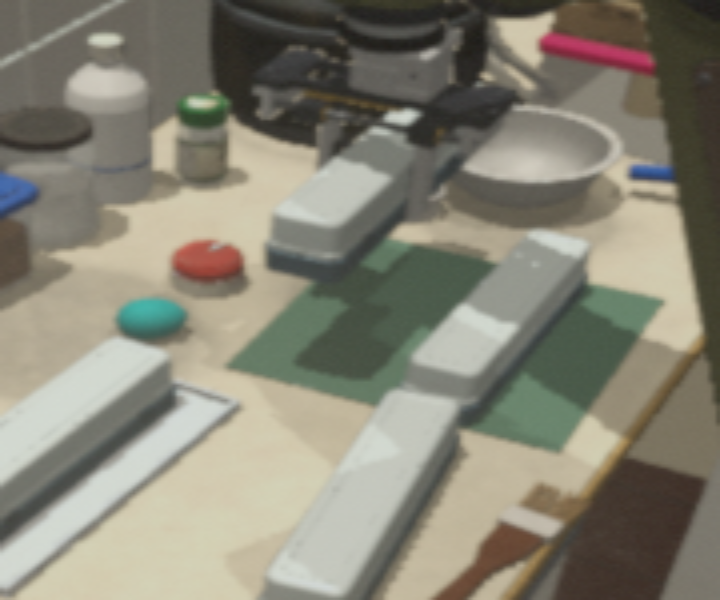

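Call:
jog_arm(series=[0,0,-0.01,0.01,0.04,0,-0.2,0,0,-0.03,0.022,0.09,0,-0.2,0,0,-0.045,0.035,0.14,0,-0.2,0,0,-0.055,0.05,0.19,0,-0.2,0,0,-0.071,0.062,0.24,0,-0.2,0,0,-0.071,0.074,0.285,0,-0.2,0,0,-0.071,0.0805,0.314,0,-0.2,0,0,-0.071,0.0833,0.3253,0,-0.2,0,0,-0.071,0.0833,0.3253,-0.02,-0.2,0,0,-0.071,0.0833,0.3253,-0.045,-0.2,0,0,-0.071,0.0833,0.3253,-0.045,-0.2,0,0,-0.071,0.0833,0.3253,-0.045,-0.2])

```text
clock: 36.08
eef_pos: [634.2, 105.8, 110.9]
eef_rot: [1.629, 1.57, 0.014]
wrist_force: [-0.6, 0.6, -3.4]
finger_gap: 61.6
```

Run:
```python
from h import *
s,R=tool(); print(s["eef_pos"],np.arctan2(R[1,1],R[0,1]),s["finger_gap"],s["wrist_force"])
c=grab("scene"); cv2.imwrite("pics/o1.png",cv2.resize(c["color"][130:290,210:370],None,fx=4,fy=4))
t=grab("top"); cv2.imwrite("pics/o1t.png",cv2.resize(t["color"][110:210,250:390],None,fx=5,fy=5))
```

```text
[634.15237657 105.83101142 110.90960411] -0.04351064608988086 61.60676275169946 [-0.57559782  0.63894386 -3.3610584 ]
```

View pics/o1.png

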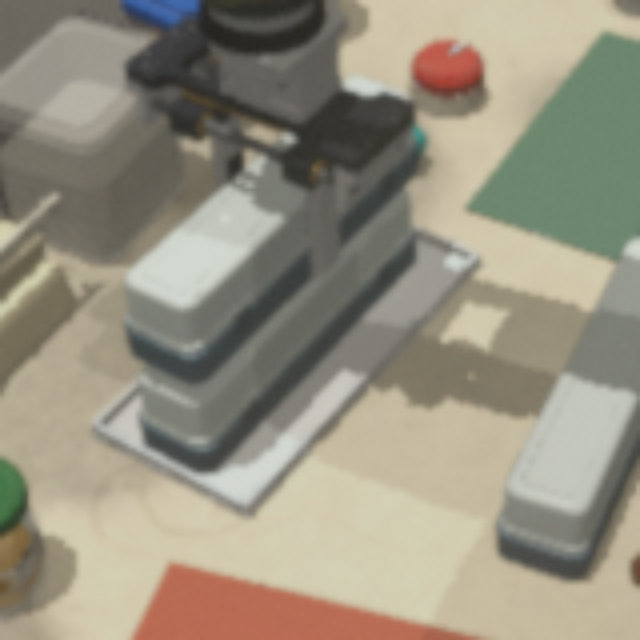

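View pics/o1t.png

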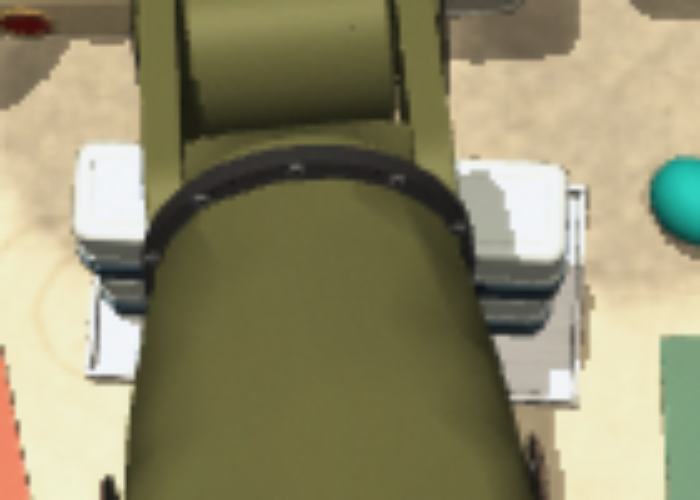

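Run:
```python
from h import *
t=grab("top"); c=grab("scene")
for im in(t,c):
    P=cloud(im); m=(np.abs(P[...,0]-634)<33)&(np.abs(P[...,1]-106)<140)&(np.abs(P[...,1]-106)>75)&(np.abs(P[...,2]-154)<6); print(np.round(boxfit(P,m),3))
```

```text
[ 6.32726e+02  1.05071e+02  5.49280e+01  2.51970e+02 -4.60000e-02
  1.54315e+02  6.91000e+02]
[ 6.36711e+02  1.06392e+02  5.55550e+01  2.54306e+02 -1.90000e-02
  1.53231e+02  3.91000e+02]
```

Call:
jog_arm(series=[0,0,0,0.0003,0.0008,-0.008,-0.2,0,0,0,0.0003,0.0008,-0.014,-0.2,0,0,0,0.0003,0.0008,-0.017,-0.2,0,0,0,0.0003,0.0008,-0.0175,-0.2,0,0,0,0.0003,0.0008,-0.0175,-0.2])

```text
clock: 36.9
eef_pos: [634.2, 107.1, 92.8]
eef_rot: [2.032, 1.571, 0.419]
wrist_force: [1.0, 0.2, -4.7]
finger_gap: 61.7
```

Call:
jog_arm(series=[0,0,0,0,0,-0.0007,-0.2,0,0,0,0,0,-0.0012,-0.2,0,0,0,0,0,-0.0012,-0.2])

```text
clock: 37.28
eef_pos: [634.2, 107.1, 92.5]
eef_rot: [1.662, 1.57, 0.049]
wrist_force: [-4.5, -1.1, 5.1]
finger_gap: 61.3
```

Call:
jog_arm(series=[0,0,0,0,0,0,0.4,0,0,0,0,0,0,0.7,0,0,0,0,0,0,0.8,0,0,0,0,0,0,0.8,0,0,0,0,0,0.03,0.8,0,0,0,0,0,0.09,0.8,0,0,0,0,0,0.13,0.8,0,0,0,-0.05,-0.05,0.13,0.8,0,0,0,-0.1,-0.1,0.13,0.8,0,0,0,-0.14,-0.14,0.13,0.8,0,0,0,-0.14,-0.14,0.13,0.8,0,0,0,-0.14,-0.14,0.13,0.8])

```text
clock: 38.78
eef_pos: [494.5, -33.1, 222.0]
eef_rot: [1.585, 1.57, -0.029]
wrist_force: [1.3, 0.1, -0.2]
finger_gap: 84.6
```

Run:
```python
from h import *
s,R=tool(); print(s["eef_pos"],np.arctan2(R[1,1],R[0,1]),s["finger_gap"],s["wrist_force"])
t=grab("top"); c=grab("scene")
cv2.imwrite("pics/q1t.png",t["color"]); cv2.imwrite("pics/q1.png",cv2.resize(c["color"][90:290,210:450],None,fx=3,fy=3))
for im in(t,c):
    print("f1",prof(im,633,106,136)); print("egg",prof(im,408,64,66,L=128)); print("f2",prof(im,427,-225,69,L=140))
```

```text
[494.46138843 -33.09076376 222.02153121] -0.043949633471737165 84.60913124788456 [ 1.28275449  0.06777483 -0.20733362]
f1 [ 6.33232e+02  1.12968e+02  5.46050e+01  2.37370e+02 -4.40000e-02
  1.35482e+02  1.77700e+03]
egg [4.02967e+02 1.07121e+02 5.39840e+01 1.64320e+02 1.24000e-01 6.53450e+01
 1.21700e+03]
f2 [ 4.31303e+02 -2.68328e+02  5.35440e+01  1.56572e+02  1.20000e-02
  6.80670e+01  1.19900e+03]
f1 [ 6.33838e+02  1.08296e+02  5.49350e+01  2.54834e+02 -4.50000e-02
  1.34405e+02  1.34300e+03]
egg [4.09665e+02 6.46130e+01 5.42710e+01 2.54946e+02 1.21000e-01 6.43280e+01
 1.47000e+03]
f2 [ 4.32331e+02 -2.18721e+02  5.37630e+01  2.56199e+02  1.50000e-02
  6.70830e+01  9.17000e+02]
```

View pics/q1t.png

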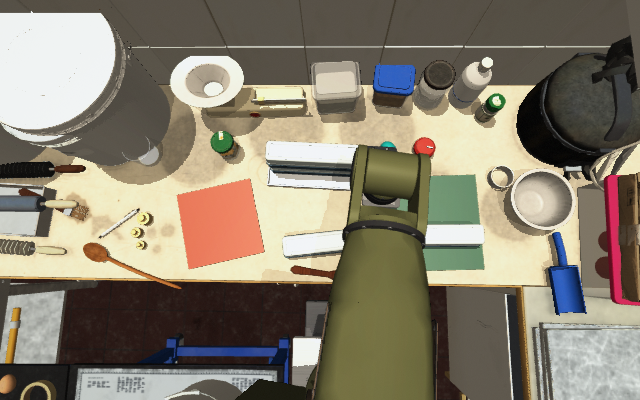

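View pics/q1.png

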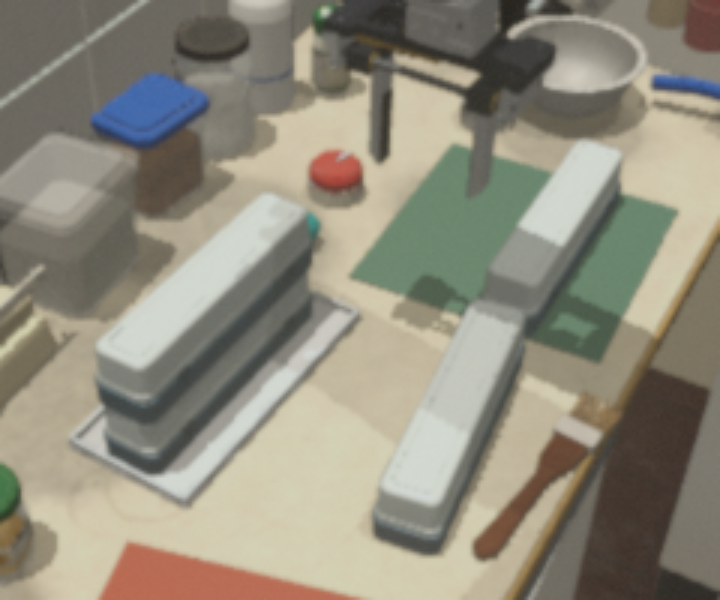

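Call:
jog_arm(series=[0,0,0.02,-0.02,-0.055,-0.02,0.9,0,0,0.04,-0.04,-0.11,-0.05,0.9,0,0,0.056,-0.06,-0.165,-0.08,0.9,0,0,0.056,-0.0629,-0.1878,-0.11,0.9,0,0,0.056,-0.0629,-0.1878,-0.11,0.9,0,0,0.056,-0.0629,-0.1878,-0.16,0.9,0,0,0.056,-0.0629,-0.1878,-0.1963,0.9,0,0,0.056,-0.0629,-0.1878,-0.1963,0.9,0,0,0.056,-0.0629,-0.1878,-0.1963,0.9])

```text
clock: 40.0
eef_pos: [432.4, -219.9, 26.0]
eef_rot: [1.123, 1.57, -0.433]
wrist_force: [-0.0, -0.2, -1.5]
finger_gap: 89.2
```

Run:
```python
from h import *
s,R=tool(); print(s["eef_pos"],np.arctan2(R[1,1],R[0,1]),s["finger_gap"],s["wrist_force"])
c=grab("scene"); cv2.imwrite("pics/r1.png",cv2.resize(c["color"][90:290,290:450],None,fx=4,fy=3))
print(prof(c,431,-220,69,L=140))
```

```text
[ 432.41665813 -219.93950768   25.96518729] 0.01457566183761034 89.20428220310467 [-0.0369135  -0.21231876 -1.51268849]
[ 4.22218e+02 -1.93551e+02  7.24520e+01  2.02365e+02  1.50000e-02
  6.71750e+01  6.94000e+02]
```

View pics/r1.png

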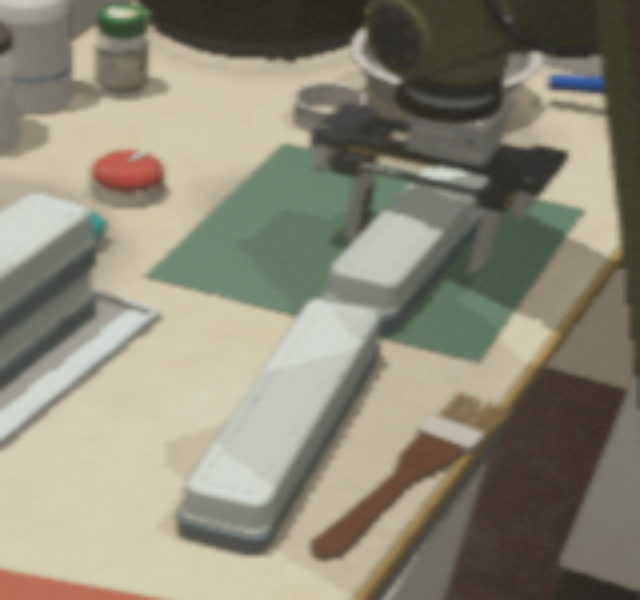

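Straddled correctly. Grip and lift to well above the two-box column.

Call:
jog_arm(series=[0,0,0,0,0,0,-0.2,0,0,0,0,0,0,-0.2,0,0,0,0,0,0,-0.2,0,0,0,0,0,0,-0.2,0,0,0,0,0,0,-0.2,0,0,0,0,0,0.02,-0.2,0,0,0,0,0,0.05,-0.2,0,0,0,0,0,0.1,-0.2,0,0,0,0,0,0.15,-0.2,0,0,0,0,0,0.185,-0.2,0,0,0,0,0,0.185,-0.2,0,0,0,0,0,0.185,-0.2])

```text
clock: 41.55
eef_pos: [430.6, -220.4, 208.2]
eef_rot: [-2.117, 1.568, 2.608]
wrist_force: [-0.2, 0.0, -4.7]
finger_gap: 61.6
```

Call:
jog_arm(series=[0,0,-0.01,0.02,0.033,0,-0.2,0,0,-0.02,0.05,0.08,0,-0.2,0,0,-0.03,0.08,0.13,0,-0.2,0,0,-0.04,0.11,0.178,0,-0.2,0,0,-0.056,0.14,0.227,0,-0.2,0,0,-0.056,0.168,0.272,0,-0.2,0,0,-0.056,0.19,0.307,0,-0.2,0,0,-0.056,0.2028,0.3277,0,-0.2,0,0,-0.056,0.2028,0.3277,0,-0.2,0,0,-0.056,0.2028,0.3277,-0.02,-0.2,0,0,-0.056,0.2028,0.3277,-0.035,-0.2,0,0,-0.056,0.2028,0.3277,-0.035,-0.2,0,0,-0.056,0.2028,0.3277,-0.035,-0.2])

```text
clock: 43.18
eef_pos: [634.2, 106.7, 175.7]
eef_rot: [1.695, 1.57, 0.081]
wrist_force: [-0.6, 0.0, -4.2]
finger_gap: 61.7
```

Run:
```python
from h import *
s,R=tool(); print(s["eef_pos"],np.arctan2(R[1,1],R[0,1]),s["finger_gap"],s["wrist_force"])
t=grab("top"); c=grab("scene")
cv2.imwrite("pics/s1.png",cv2.resize(c["color"][110:290,210:390],None,fx=4,fy=3))
zt=s["eef_pos"][2]-22.3+66
for im in(t,c):
    P=cloud(im); m=(np.abs(P[...,0]-634)<33)&(np.abs(P[...,1]-106)<140)&(np.abs(P[...,1]-106)>75)&(np.abs(P[...,2]-zt)<6); print(np.round(boxfit(P,m),3))
```

```text
[634.19543801 106.69116495 175.72514755] -0.04330887449516756 61.68944174876254 [-0.62499957  0.01056295 -4.17153642]
[ 6.32428e+02  1.06445e+02  5.39040e+01  2.51690e+02 -4.20000e-02
  2.18720e+02  7.56000e+02]
[6.38972e+02 1.09613e+02 5.39260e+01 2.50034e+02 2.10000e-02 2.18079e+02
 3.75000e+02]
```

View pics/s1.png

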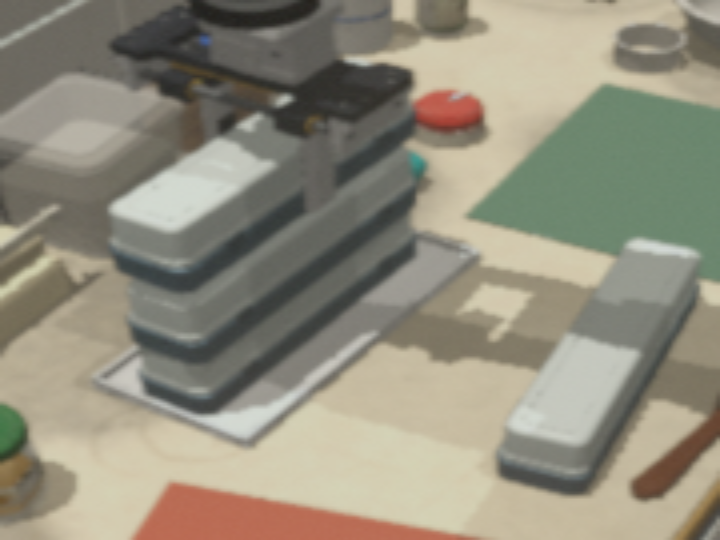

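Well aligned (top view 632.4, 106.4 against the base's 633.2, 106.0). Lowering.

Call:
jog_arm(series=[0,0,0,0,0,-0.008,-0.2,0,0,0,0,0,-0.014,-0.2,0,0,0,0,0,-0.016,-0.2,0,0,0,0,0,-0.017,-0.2,0,0,0,0,0,-0.017,-0.2])

```text
clock: 43.9
eef_pos: [634.1, 107.0, 158.5]
eef_rot: [1.666, 1.57, 0.052]
wrist_force: [-1.3, -0.0, -3.9]
finger_gap: 61.7
```

Call:
jog_arm(series=[0,0,0,0,0,-0.0007,-0.2,0,0,0,0,0,-0.0012,-0.2,0,0,0,0,0,-0.0012,-0.2])

```text
clock: 44.28
eef_pos: [634.2, 107.0, 158.5]
eef_rot: [1.709, 1.57, 0.095]
wrist_force: [-6.0, -0.3, 8.9]
finger_gap: 61.5
```

Call:
jog_arm(series=[0,0,0,0,0,0,0.4,0,0,0,0,0,0,0.7,0,0,0,0,0,0,0.8,0,0,0,0,0,0,0.8,0,0,0,0,0,0.03,0.8,0,0,0,0,0,0.08,0.8,0,0,0,0,0,0.09,0.8,0,0,0.03,-0.04,-0.01,0.09,0.9,0,0,0.08,-0.1,-0.02,0.09,0.9,0,0,0.12,-0.16,-0.03,0.07,0.9,0,0,0.163,-0.215,-0.04,0.03,0.9,0,0,0.163,-0.225,-0.0428,-0.01,0.9,0,0,0.163,-0.225,-0.0428,-0.03,0.9,0,0,0.163,-0.225,-0.0428,-0.03,0.9])

```text
clock: 46.02
eef_pos: [408.2, 64.1, 125.9]
eef_rot: [-1.624, 1.568, -3.075]
wrist_force: [-0.0, -1.4, 0.9]
finger_gap: 89.4
```

Run:
```python
from h import *
s,R=tool(); print(s["eef_pos"],np.arctan2(R[1,1],R[0,1]),s["finger_gap"],s["wrist_force"])
t=grab("top"); c=grab("scene")
cv2.imwrite("pics/u1.png",cv2.resize(c["color"][90:290,200:400],None,fx=3,fy=3))
for im in(t,c):
    print("f2",prof(im,633,106,202)); print("egg",prof(im,408,64,66,L=128))
```

```text
[408.19216733  64.08890844 125.90468754] 0.11996640262013063 89.39443128794365 [-0.02684641 -1.35896587  0.8952476 ]
f2 [ 6.32471e+02  1.06811e+02  5.48170e+01  2.52027e+02 -4.30000e-02
  2.01444e+02  2.22500e+03]
egg [4.08154e+02 6.37750e+01 5.35410e+01 2.51449e+02 1.21000e-01 6.52200e+01
 5.36000e+02]
f2 [ 6.33448e+02  1.09458e+02  5.65210e+01  2.53007e+02 -4.50000e-02
  2.00445e+02  1.40900e+03]
egg [4.09643e+02 6.49940e+01 5.43890e+01 2.53216e+02 1.22000e-01 6.42290e+01
 1.46000e+03]
```

View pics/u1.png

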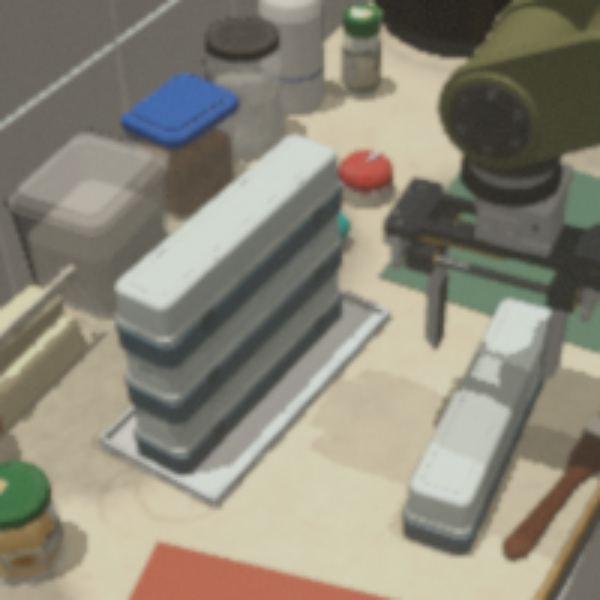

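Call:
jog_arm(series=[0,0,0,0,0,-0.05,0.9,0,0,0,0,0,-0.09,0.9,0,0,0,0,0,-0.1045,0.9,0,0,0,0,0,-0.1045,0.9,0,0,0,0,0,-0.1045,0.9,0,0,0,0,0,-0.1045,-0.2,0,0,0,0,0,-0.1045,-0.2,0,0,0,0,0,-0.1045,-0.2,0,0,0,0,0,-0.1045,-0.2,0,0,0,0,0,-0.1045,-0.2,0,0,0,0,0,-0.09,-0.2,0,0,0,0,0,-0.06,-0.2,0,0,0,0,0,-0.06,-0.2])

```text
clock: 47.75
eef_pos: [410.0, 64.2, 68.7]
eef_rot: [1.523, 1.567, 0.072]
wrist_force: [-0.1, 0.6, -5.3]
finger_gap: 61.4
```

Run:
```python
from h import *
s,R=tool(); print(s["eef_pos"],np.arctan2(R[1,1],R[0,1]),s["finger_gap"],s["wrist_force"])
c=grab("scene")
cv2.imwrite("pics/v1.png",cv2.resize(c["color"][130:290,250:410],None,fx=4,fy=4))
```

```text
[410.00547501  64.24646252  68.68788826] 0.12003935637090275 61.444813621702906 [-0.12711528  0.62240321 -5.2644192 ]
```

View pics/v1.png

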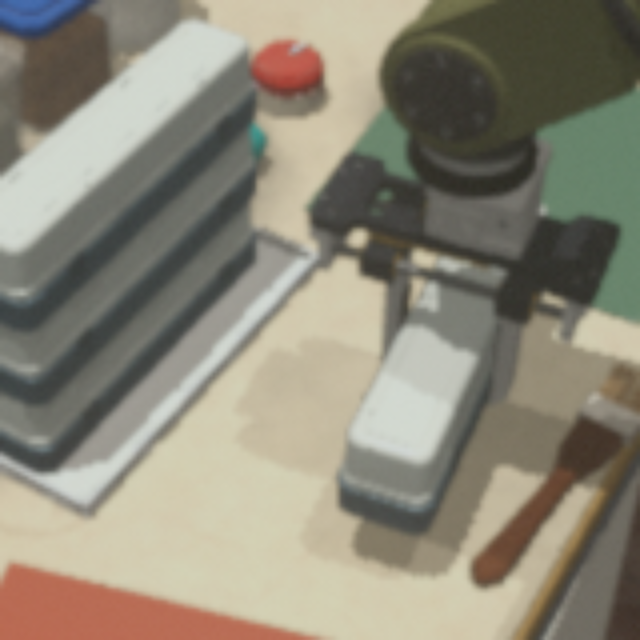

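Call:
jog_arm(series=[0,0,0,0,0,0.02,-0.2,0,0,0,0,0,0.06,-0.2,0,0,0,0,0,0.1,-0.2,0,0,0,0,0,0.14,-0.2,0,0,0,0,0,0.175,-0.2,0,0,0,0,0,0.195,-0.2,0,0,0,0,0,0.195,-0.2,0,0,-0.01,0.02,0.004,0.195,-0.2,0,0,-0.04,0.055,0.01,0.195,-0.2,0,0,-0.07,0.095,0.018,0.195,-0.2,0,0,-0.1,0.135,0.026,0.195,-0.2,0,0,-0.13,0.175,0.033,0.195,-0.2,0,0,-0.155,0.208,0.039,0.195,-0.2,0,0,-0.163,0.225,0.0426,0.195,-0.2,0,0,-0.163,0.225,0.0426,0.195,-0.2,0,0,-0.163,0.225,0.0426,0.18,-0.2,0,0,-0.163,0.225,0.0426,0.175,-0.2,0,0,-0.163,0.225,0.0426,0.175,-0.2])

```text
clock: 50.05
eef_pos: [633.6, 106.7, 241.5]
eef_rot: [-1.404, 1.57, -3.018]
wrist_force: [-0.7, 0.0, -5.2]
finger_gap: 61.5
```

Run:
```python
from h import *
s,R=tool(); print(s["eef_pos"],np.arctan2(R[1,1],R[0,1]),s["finger_gap"],s["wrist_force"])
t=grab("top"); c=grab("scene")
cv2.imwrite("pics/w1.png",cv2.resize(c["color"][80:290,190:370],None,fx=4,fy=2.8))
zt=s["eef_pos"][2]-22.5+65
for im in(t,c):
    P=cloud(im); m=(np.abs(P[...,0]-634)<33)&(np.abs(P[...,1]-106)<140)&(np.abs(P[...,1]-106)>75)&(np.abs(P[...,2]-zt)<7); print(np.round(boxfit(P,m),3))
```

```text
[633.57287339 106.66222469 241.53953076] -0.04297089941578149 61.4727782470846 [-0.68456377  0.0221273  -5.16533326]
[ 6.31529e+02  1.05903e+02  5.30200e+01  2.51898e+02 -3.80000e-02
  2.84108e+02  8.67000e+02]
[ 6.36887e+02  2.07552e+02  5.30800e+01  5.31710e+01 -1.90000e-02
  2.83704e+02  4.03000e+02]
```

View pics/w1.png

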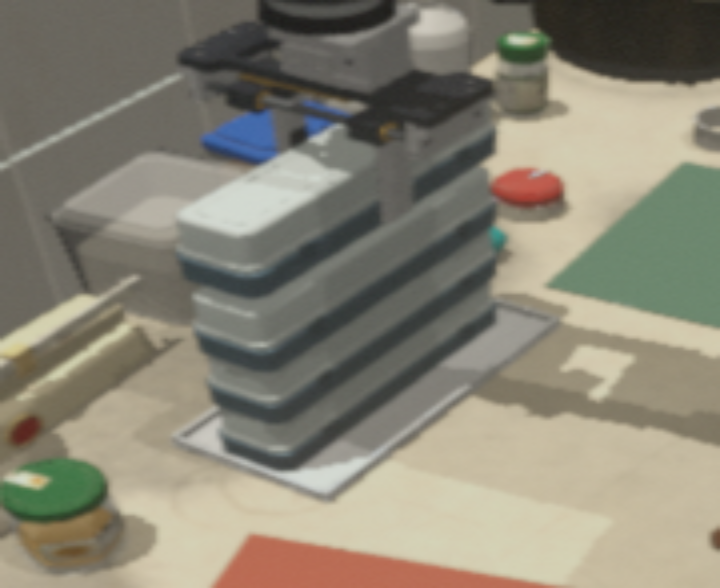

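Call:
jog_arm(series=[0,0,0,0.0003,0,-0.007,-0.2,0,0,0,0.0003,0,-0.013,-0.2,0,0,0,0.0003,0,-0.016,-0.2,0,0,0,0.0003,0,-0.017,-0.2,0,0,0,0.0003,0,-0.017,-0.2])

```text
clock: 50.78
eef_pos: [634.4, 106.8, 225.1]
eef_rot: [1.879, 1.571, 0.265]
wrist_force: [-0.7, -0.1, -4.2]
finger_gap: 61.7
```

Call:
jog_arm(series=[0,0,0,0,0,-0.0007,-0.2,0,0,0,0,0,-0.0012,-0.2,0,0,0,0,0,-0.0012,-0.2])

```text
clock: 51.15
eef_pos: [634.5, 106.8, 224.8]
eef_rot: [1.723, 1.57, 0.11]
wrist_force: [-2.4, 0.1, 4.7]
finger_gap: 62.1
```

Contact (+4.7 N). Release and rise straight.

Call:
jog_arm(series=[0,0,0,0,0,0,0.38,0,0,0,0,0,0,0.6,0,0,0,0,0,0,0.8,0,0,0,0,0,0,0.8,0,0,0,0,0,0.03,0.8,0,0,0,0,0,0.07,0.8,0,0,0,0,0,0.1,0.8,0,0,0,-0.05,-0.03,0.1,0.8,0,0,0,-0.1,-0.08,0.1,0.8,0,0,0,-0.15,-0.14,0.1,0.8,0,0,0,-0.18,-0.2,0.1,0.8,0,0,0,-0.2,-0.25,0.1,0.8,0,0,0,-0.2,-0.25,0.1,0.8,0,0,0,-0.2,-0.25,0.1,0.8])

```text
clock: 52.9
eef_pos: [434.0, -144.1, 324.1]
eef_rot: [1.251, 1.57, -0.365]
wrist_force: [0.3, 1.0, -0.3]
finger_gap: 84.5
```

Run:
```python
from h import *
s,R=tool(); print(s["eef_pos"],s["finger_gap"],s["wrist_force"])
t=grab("top"); c=grab("scene")
cv2.imwrite("pics/x1.png",cv2.resize(c["color"][80:290,190:370],None,fx=4,fy=2.8)); cv2.imwrite("pics/x1t.png",t["color"])
for im in(t,c):
    print("top",prof(im,633,106,268,dz=4)); 
    P=cloud(im); m=(np.abs(P[...,2]-268)<6)&(np.abs(P[...,0]-633)<20)&(np.abs(P[...,1]-106)<115); q=P[m]
    print(np.linalg.lstsq(np.c_[q[:,:2]-[633,106],np.ones(len(q))],q[:,2],rcond=None)[0])
```

```text
[ 433.97330237 -144.09310797  324.05172274] 84.5412702710918 [ 0.34855302  0.9899733  -0.32739905]
top [ 6.32581e+02  1.05828e+02  5.47770e+01  2.51023e+02 -4.50000e-02
  2.67507e+02  2.51400e+03]
[1.64020678e-03 1.79039802e-03 2.67434317e+02]
top [ 6.33776e+02  1.07340e+02  5.61910e+01  2.50700e+02 -4.00000e-02
  2.66603e+02  1.35900e+03]
[-7.61779520e-03  6.34448345e-04  2.66518445e+02]
```

View pics/x1.png

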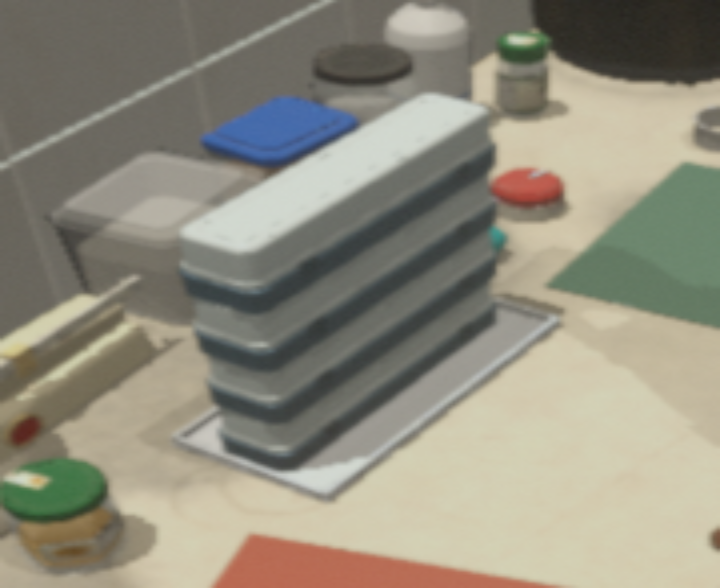

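View pics/x1t.png

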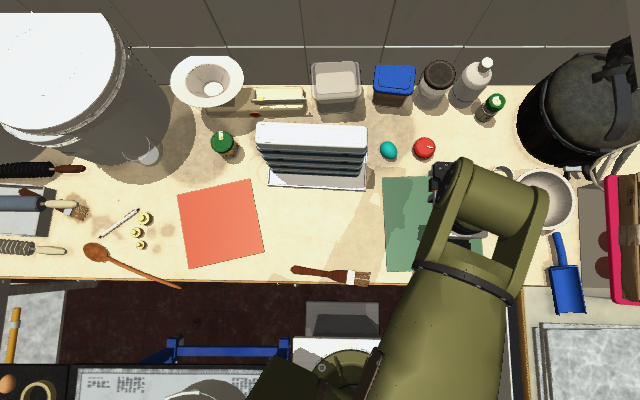

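A straight, level column of four shut boxes stands in the tray (top view 311,155). The honey jar, timer and brush are where they were. Handing in.

Run:
```python
from cell import manip
print(manip.sign_off()); print(manip.read_state()["clock"])
```

```text
the job is handed in; nothing more can be done
None
the job is handed in; nothing more can be done
```

I laid all four brown eggs lengthwise in the cups, shut the lid, and stacked both green-mat boxes and then the egg box on the tray box. I handed in at about 53 s and left the turquoise look-alike alone; no verdict is reported.

**Setback:** my first straight push on the lid jammed on finger friction. It slid the whole open box about 35 mm towards the robot; the eggs stayed settled. I re-measured, then pushed along the hinge's arc, and the lid closed with its top about 66 mm above the table. I also found one full box knocked about 4 cm aside and re-measured it before gripping.

**Last checks:**
- **Column top:** it sits at (632.6, 105.8) mm, yaw -0.045 rad, against (633.2, 106.0) mm and -0.044 rad for the lowest box, in the top camera.
- **Height and level:** top height is 267.5 mm (268 expected), and tilt is under 0.01 rad.
- **Rest of the scene:** the gripper is clear, and the honey jar and timer look unmoved in the picture.
- **Camera disagreement:** the two cameras differ by a steady 1–2 mm, within their calibration.
- **Not checked:** the eggs can't be seen under the lid. The lid showed shut and level from above after the last placing.

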